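Check a stamp case against its layout card and clear the misfits into a drawer

ROBOT

A 6-joint arm with a two-finger parallel gripper is mounted at the origin on the work surface. World frame = base frame: x ahead of the robot, y to its left, z up, the work surface at z = 0. Lengths are in mm, angles in rad, forces in N, time in s.
With the tool pointing down it reaches from about 400 to 925 mm from the base axis. Payload 12.5 kg.
Tool frame: the origin (TCP) lies at the very end of the fingers, on their centre line; the grasp point (between the pads) lies 19 mm behind it; z points along the fingers, y is the direction in which the jaws open and shut (so a half turn about z gives the same grasp; the last joint's range is limited). The gripper opens to 95 mm and grips with 3 to 60 N. Pads are 20 mm wide; open, the fingers measure 119 mm over their backs; the gripper's body (75 mm by 180 mm) begins 59 mm behind the grasp point.
Start: joints at [-0.106, 0.491, 1.559, -0, 1.092, -0.106], TCP at [625.017, 0.021, 214.661] pointing down, gripper open.
Joint ranges: [-3.1, 3.1], [-0.84, 2.19], [0.05, 2.79], [-1.13, 4.28], [0.06, 2.93], [-2.69, 2.69]. Speed limits (rad/s): [2.22, 2.22, 2.79, 3.14, 3.14, 3.14].

INTERFACE

Orientations are given as [roll, pitch, yaw] about the fixed x, y, z axes, in that order (R = Rz(yaw) Ry(pitch) Rx(roll)).
In Python, from cell import env gives the robot as it stands.
- The arm moves only by the shell command python3 -m pendant 'ROWS'. ROWS is JSON, a list that holds one entry, the list of rows, each a list of 5 numbers: the opening, from 0 (shut) to 1 (fully open), then the shift along the tool's x, y, z in m, then the turn about the tool's z in rad. A call has exactly 8 rows; each row is the pose to reach, as a shift and turn from the pose commanded when the call began, along the tool's axes at that moment; what a row does not reach only later rows make up. A row lasts 1/10 s, in which the tool goes at most 50 mm and 8.59 degrees, less where a joint would pass 70% of its speed; a pose out of reach is approached as far as the arm can. A call with a gripper value outside its range is refused whole. The fingers move at their own pace and stop on an object; the grip force is fixed at half the most. Time passes only in rows, so rows that repeat a pose let the fingers close, or fill a call up. It gives the time, the measured TCP pose, the force and the opening at its end, in the units of the state.
- env.state(): the state, without advancing time (a new reading comes with each control period).
- env.read_camera(name): name is "scene" or "side" or "wrist"; returns a dict with "image" (384x512x3 uint8, blue, green, red), "range_z" (384x512 float32, mm along the optical axis (not along the pixel's ray), 0 where there is no reading), "fx", "fy", "cx", "cy" (pixels), "rvec" (rotation vector, rad) and "tvec" (3), from world to camera coordinates, as OpenCV has them; the wrist camera has in their place "tool_from_camera" (4x4, takes a point from camera to tool coordinates, whose origin is the TCP and whose axes are the flange's). Camera axes: x right, y down, z forward; pixel columns grow to the right and rows downward; lengths in mm; the calibration is good to about 2 mm. A picture is of the moment at which its call begins: read the wrist's pose just before it.
- env.job_done(): hands the job in, once; it reports no verdict.
The state is a dict: "t": time; "joints": joint angles; "qvel": joint speeds; "tau": joint torques, N m; "eef_pos": TCP position; "tcp_rot": TCP orientation; "ft_force": force on the tool from outside, world axes, zero at the start; "moment": the same for the moment, N m; "opening": opening from 0.0 (shut) to 1.0 (fully open).
Only numpy, scipy, OpenCV 4.12 (cv2) and the standard library are available. Lean on these libraries where they do the work, as an engineer would, in place of code of your own. Each camera call takes 0.05 s, during which the arm holds its last target. There are 200 camera calls.

TASK

Pull the top drawer of the unit out to its stop and open the stamp case fully; then, checking the case against the layout card in front of it, take out every stamp whose shape is not the one the card shows for its place and stand it upright in the drawer, together with any knob-handled stamp left out on the table. Leave the stamps that match upright in their places and everything else undisturbed, and finish by pressing the lid down until its catch holds it shut and pushing the drawer fully home.

Things in the scene. Friction and masses are not known exactly. Their poses are not given: they have to be found in the camera images.
- case: White case, fixed: 134 mm along its x, 230 along y, walls 52 high, 5 thick; origin: centre of underside. Inner floor at z = 5 mm. Six places centred at x = -30, +30 and y = -64, 0, +64 mm, parted by ribs 3 mm high (at x = 0, y = -32, +32); a place may be empty. The lid's hinge line runs along y at x = +67, z = 52.5 mm. The layout card lies flat before it, on its -x side, parallel to it.
- case_lid (a joint): Hinge of the clear lid, rad: 0 shut, 1.8 open at its stop (leaning back past upright). The stiff hinge holds the lid wherever it is left (1.1 N at the front edge moves it). A snap catch at the middle of the front edge holds it shut: about 6 to 10 N at the handle pulls it open or presses it home; a lid merely lowered rests on the catch at about 0.075 rad.
- lid_handle (a point): Middle of the lid's round steel bar handle: 11 mm thick, 100 mm long along the case's y, a post 42 mm either side of the middle, bar axis 35 mm above the upper face of the 8 mm lid. It lies 104 mm from the hinge line towards the front edge and, lid shut, 43 mm above it; turns with the lid. The lid's front edge is 42 mm beyond it.
- unit_drawer0 (a joint): Top drawer of the grey two-drawer unit (fixed, 200 mm deep, 280 wide, 150 tall), m: 0 fully home, 0.134 out at its stop; it may start slightly ajar. It slides towards the robot along the unit's own -x; about 1 N moves it and it stays where it is left.
- unit_drawer0_handle (a point): Middle of the top drawer's round steel bar handle: 11 mm thick, 120 mm long, level, along the drawer's y, 35 mm off the front, 38 mm below the unit's top; moves with the drawer. Its x axis points into the unit, against the pull.
- drawer_floor (a point): Centre of the top drawer's inner floor, z up, x into the unit, y along the front; moves with the drawer. Inside, the drawer measures 155 mm (x) by 238 mm (y), walls 49 mm above this floor with the front panel 8 mm higher. Out at the stop, what lies from x = -77 to +50 mm is clear of the unit's top.
- stamp_a: Light wood block stamp standing in the case, round, 38 mm diameter, 40 mm tall, 40 g; origin: centre of its underside, z up. It may be absent.
- stamp_b: Light wood block stamp standing in the case, narrow oblong, 46 mm along its x and 20 mm along its y, 40 mm tall, 40 g; origin: centre of its underside, z up. It may be absent.
- stamp_c: Light wood block stamp standing in the case, square, 36 x 36 mm, 40 mm tall, 40 g; origin: centre of its underside, z up. It may be absent.
- stamp_d: Light wood block stamp standing in the case, round, 38 mm diameter, 40 mm tall, 40 g; origin: centre of its underside, z up. It may be absent.
- stamp_e: Light wood block stamp standing in the case, narrow oblong, 46 mm along its x and 20 mm along its y, 40 mm tall, 40 g; origin: centre of its underside, z up. It may be absent.
- stamp_f: Light wood block stamp standing in the case, square, 36 x 36 mm, 40 mm tall, 40 g; origin: centre of its underside, z up. It may be absent.
- mark_1: Black square mark, 36 x 36 mm, on the layout card (120 x 216 mm, the case's six places at full size): the shape of stamp that belongs in the place 145 mm from this mark along the case's +x. Origin: its centre.
- mark_2: Black oblong mark, 46 x 20 mm, on the layout card (120 x 216 mm, the case's six places at full size): the shape of stamp that belongs in the place 145 mm from this mark along the case's +x. Origin: its centre.
- mark_3: Black round mark, 38 mm diameter, on the layout card (120 x 216 mm, the case's six places at full size): the shape of stamp that belongs in the place 145 mm from this mark along the case's +x. Origin: its centre.
- mark_4: Black round mark, 38 mm diameter, on the layout card (120 x 216 mm, the case's six places at full size): the shape of stamp that belongs in the place 145 mm from this mark along the case's +x. Origin: its centre.
- mark_5: Black oblong mark, 46 x 20 mm, on the layout card (120 x 216 mm, the case's six places at full size): the shape of stamp that belongs in the place 145 mm from this mark along the case's +x. Origin: its centre.
- mark_6: Black square mark, 36 x 36 mm, on the layout card (120 x 216 mm, the case's six places at full size): the shape of stamp that belongs in the place 145 mm from this mark along the case's +x. Origin: its centre.
- knob_stamp_1: Darker wood knob-handled stamp left standing on the table to the right of the case: round foot 42 mm diameter and 13 mm high, above it a grip 24 mm diameter up to 42 mm; 50 g; origin: centre of its underside. It may be absent.
- knob_stamp_2: Darker wood knob-handled stamp left standing on the table to the right of the case: round foot 42 mm diameter and 13 mm high, above it a grip 24 mm diameter up to 42 mm; 50 g; origin: centre of its underside. It may be absent.
- mug: Bystander, loose: red mug, 76 mm across, 85 mm tall; origin: centre of its underside.
- ink_pad: Bystander, loose: closed metal ink pad, 75 x 52 x 20 mm; origin: centre of its underside.
- sponge: Bystander, loose: yellow sponge, 65 x 42 x 26 mm; origin: centre of its underside.
- tape_roll: Bystander, loose: roll of tape lying flat, 84 mm across, 22 mm tall; origin: centre of its underside.
Mind the look-alikes: they are no part of the job. Leave any blue or green look-alike of the knob_stamp_2 alone.

How it is judged:
By the outcome, as a careful person would: the job done as asked, in the order asked, and still so for the second after the job is handed in, with the robot touching nothing.
Of stamp_a, stamp_b, stamp_c, stamp_d, stamp_e, stamp_f only 3 to 4 are there at a start; the rules pass over those that are not, and their reading is None.
Of knob_stamp_1, knob_stamp_2 only 1 to 2 are there at a start; the rules pass over those that are not, and their reading is None.
At some moment in a run one of knob_stamp_1, knob_stamp_2 may be knocked a few centimetres aside while the robot is not near it.
It also fails if it takes over 210 s, if anything falls off the work surface, if the arm or the gripper's body presses on something with over 40 N, if the wrist force passes 120 N, or if a joint passes its speed limit or range.

## Working session

There is one attempt and no reset: what is moved stays moved. The work goes in short steps, Python scripts to look and compute and a shell command to move; the robot and the scene stay as the last step left them, time stands still between calls to the robot, and variables do not carry over. Pictures are saved under pics/ and viewed, about 12 in all and at most 16, crops included, and the job is handed in when it is done.

```bash
ls; mkdir -p pics; cat > h.py <<'E'
from cell import env
import numpy as np, cv2
from scipy.spatial.transform import Rotation as Ro
def cam(n):
    s=env.state(); d=env.read_camera(n)
    K=np.array([[d['fx'],0,d['cx']],[0,d['fy'],d['cy']],[0,0,1]])
    if n=='wrist':
        T=np.eye(4); T[:3,:3]=Ro.from_euler('xyz',s['tcp_rot']).as_matrix(); T[:3,3]=s['eef_pos']
        M=T@np.array(d['tool_from_camera'])
    else:
        W=np.eye(4); W[:3,:3]=cv2.Rodrigues(np.array(d['rvec'],float))[0]; W[:3,3]=np.ravel(d['tvec']); M=np.linalg.inv(W)
    return d['image'],d['range_z'],K,M
def pt(c,u,v,z=None):
    im,r,K,M=c
    ray=np.linalg.inv(K)@[u,v,1]
    if z is None:
        p=ray*np.median(r[int(v)-1:int(v)+2,int(u)-1:int(u)+2]); return M[:3,:3]@p+M[:3,3]
    w=M[:3,:3]@ray; return M[:3,3]+w*(z-M[2,3])/w[2]
def save(n,c):
    import pickle; cv2.imwrite(f'pics/{n}.png',c[0]); pickle.dump(c,open(f'pics/{n}.pkl','wb'))
def load(n):
    import pickle; return pickle.load(open(f'pics/{n}.pkl','rb'))
E
python3 - <<'E'
from h import *
print(env.state())
a=cam('scene');b=cam('side');c=cam('wrist');save('scene0',a);save('side0',b);save('wrist0',c)
for x in (a,b,c): print(x[2].round(1).tolist(),x[3].round(2).tolist())
cv2.imwrite('pics/all0.png',np.hstack([cv2.resize(a[0],(800,600))]))
E
```

```text
pics
{'t': 0.0, 'joints': array([-1.05603470e-01,  4.91562568e-01,  1.55950137e+00, -1.27469271e-05,
        1.09172345e+00, -1.05583513e-01]), 'qvel': array([-0.00174684, -0.00128842, -0.00103458, -0.00086788,  0.00065933,
       -0.00142544]), 'tau': array([-9.52334158e-04, -6.12640929e+01, -2.58175153e+01,  6.92750537e-02,
        4.83079045e-02, -1.38641695e-05]), 'eef_pos': array([6.24723527e+02, 4.67675934e-02, 2.14042011e+02]), 'tcp_rot': array([-3.14040338e+00, -1.14668587e-04,  1.57078218e+00]), 'ft_force': array([0.48491822, 0.0856775 , 0.38738672]), 'moment': array([ 0.06787664, -0.05807006, -0.0141297 ]), 'opening': 1.0014219395553476}
[[465.5, 0.0, 258.3], [0.0, 465.5, 189.3], [0.0, 0.0, 1.0]] [[-0.49, 0.72, -0.49, 1169.79], [0.87, 0.41, -0.26, 258.76], [0.01, -0.55, -0.83, 1147.35], [0.0, 0.0, 0.0, 1.0]]
[[352.5, 0.0, 253.7], [0.0, 352.5, 191.6], [0.0, 0.0, 1.0]] [[0.68, -0.43, 0.6, 103.41], [-0.73, -0.42, 0.53, -507.33], [0.02, -0.8, -0.6, 594.76], [0.0, 0.0, 0.0, 1.0]]
[[276.8, 0.0, 253.7], [0.0, 276.8, 190.7], [0.0, 0.0, 1.0]] [[1.0, -0.0, -0.0, 624.17], [-0.0, -0.97, -0.25, 70.25], [-0.0, 0.25, -0.97, 384.56], [0.0, 0.0, 0.0, 1.0]]
```

View pics/all0.png

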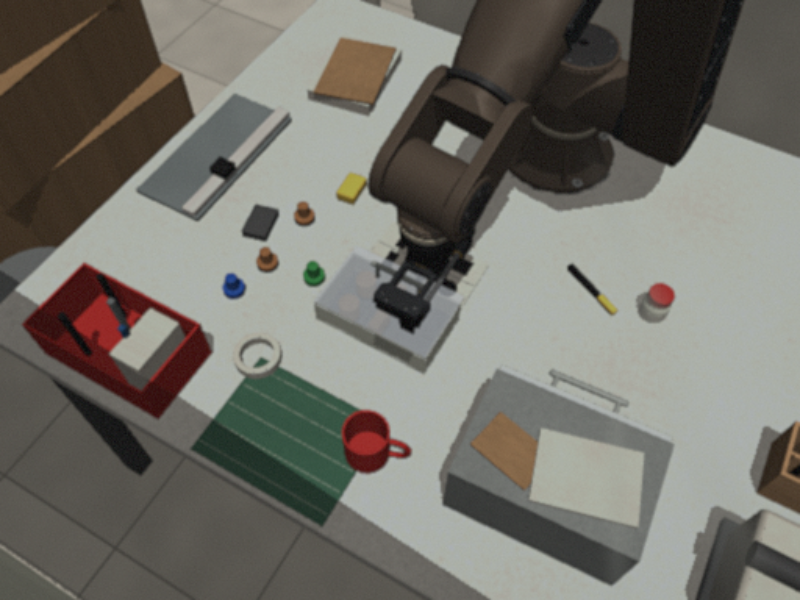

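View pics/side0.png

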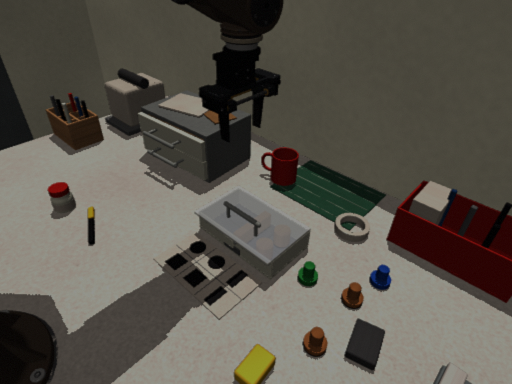

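Scene shows two brown knob stamps at (304,213) and (267,259) in the 800-px picture. The look-alikes are green (313,272) and blue (233,285). The case is under the gripper and the unit at right has its drawer handle near (588,390). In the side view the brown knobs are at (316,340) and (354,293).

```bash
python3 - <<'E'
from h import *
a=load('scene0');b=load('side0');c=load('wrist0')
k=cv2.resize(b[0][180:320,140:320],None,fx=3,fy=3,interpolation=cv2.INTER_CUBIC)
w=c[0]
o=np.zeros((600,800,3),np.uint8)
o[:380,:]=0
k=cv2.resize(b[0][185:315,150:315],(400,315),interpolation=cv2.INTER_CUBIC)
u=cv2.resize(b[0][85:185,130:255],(400,320),interpolation=cv2.INTER_CUBIC)[:315]
o[:315,:400]=k;o[:315,400:]=u
o[315:,:380]=cv2.resize(w,(380,285)); 
s=cv2.resize(a[0][225:375,275:435],(304,285));o[315:,385:689]=s
cv2.imwrite('pics/crops0.png',o)
for n,(u,v) in dict(k1=(316,329),k2=(354,286),gr=(309,265)).items(): print(n,pt(b,u,v).round(1))
for n,(u,v) in dict(k1=(304,206),k2=(267,252),gr=(313,265),bl=(233,279)).items(): print(n,pt(a,u*.64,v*.64).round(1))
E
```

```text
k1 [ 436.2 -364.8   42.1]
k2 [ 564.6 -365.5   40. ]
gr [ 546.1 -271.7   41.5]
k1 [ 434.1 -363.1   37.8]
k2 [ 565.  -360.1   39. ]
gr [ 547.  -268.    38.7]
bl [ 646.9 -378.9   38.1]
```

View pics/crops0.png

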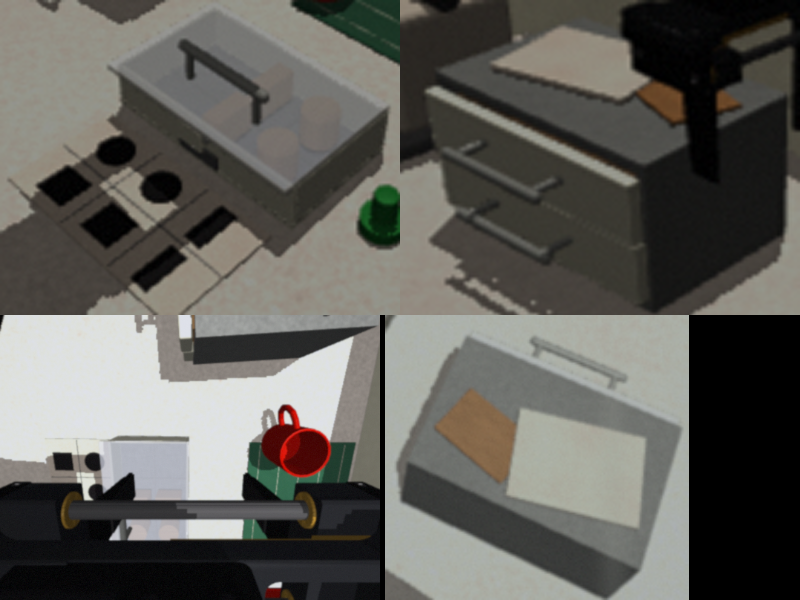

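```bash
python3 - <<'E'
from h import *
a=load('scene0');b=load('side0')
f=lambda u,v:(150+u/2.424,185+v/2.423)
P=[pt(b,*f(u,v),60.5) for u,v in [(110,66),(213,10),(388,108),(288,192)]]
print('case corners FL,BL,BR,FR',np.round(P,1).tolist())
H=[pt(b,*f(u,v)) for u,v in [(183,45),(265,96)]];print('handle',np.round(H,1).tolist())
for n,u,v in [('sq',64,185),('ro',116,151),('sq',110,224),('ro',161,186),('ob',159,268),('ob',211,227)]:print(n,pt(b,*f(u,v),0).round(1),pt(b,*f(u,v)).round(1))
for n,u,v in [('stamp',240,122),('stamp',268,85),('round',280,140),('round',321,105)]:print(n,pt(b,*f(u,v)).round(1))
g=lambda u,v:(130+u/3.2,85+v/3.2)
for n,u,v in [('h1 L',447,153),('h1 R',557,196),('top FL',430,90),('top FR',637,183),('unit top',600,150),('unitR',784,97),('unit TL?',550,27)]:
  print(n,pt(b,*g(u-400,v)).round(1),pt(b,*g(u-400,v),150).round(1))
h=lambda u,v:(275+(u-385)/1.9,225+(v-315)/1.9)
for n,u,v in [('h L',535,342),('h R',623,378),('FL',470,335),('FR',680,428),('BL',408,465),('BR',640,570)]:
  print(n,pt(a,*h(u,v)).round(1),pt(a,*h(u,v),150).round(1),pt(a,*h(u,v),112).round(1))
E
```

```text
case corners FL,BL,BR,FR [[477.9, 4.1, 60.5], [610.4, -3.0, 60.5], [616.2, -221.7, 60.5], [477.1, -221.1, 60.5]]
handle [[517.8, -56.1, 97.4], [518.9, -156.5, 97.5]]
sq [384.4 -36.5   0. ] [383.3 -38.2   2.2]
ro [444.4 -37.7   0. ] [442.5 -40.4   3.4]
sq [ 384.5 -100.8    0. ] [ 383.1 -102.8    3. ]
ro [ 444.5 -100.6    0. ] [ 443.3 -102.     2. ]
ob [ 383.1 -165.1    0. ] [ 381.7 -166.8    3. ]
ob [ 442.9 -166.3    0. ] [ 441.9 -167.3    1.7]
stamp [ 509.9 -136.4   59.3]
stamp [ 563.8 -121.7   59.7]
round [ 517.8 -176.9   59.4]
round [ 576.9 -175.    60.1]
h1 L [564.4 325.2 113.6] [529.5 262.2 150. ]
h1 R [608.4 228.1  91.4] [549.6 142.5 150. ]
top FL [602.7 404.7 135.6] [587. 376. 150.]
top FR [626.9 138.9 132.5] [607.  114.4 150. ]
unit top [628.9 187.5 144.1] [621.9 178.4 150. ]
unitR [812.9 147.  146. ] [806.6 141.1 150. ]
unit TL? [1227.  1090.  -170.6] [756.3 420.9 150. ]
h L [577.7 216.7 112. ] [599.4 218.3 150. ] [577.7 216.7 112. ]
h R [572.  335.1 116. ] [591.7 332.6 150. ] [569.7 335.4 112. ]
FL [548.9 124.6  -2.2] [631.1 142.4 150. ] [610.6 137.9 112. ]
FR [619.2 414.9 148. ] [620.3 414.6 150. ] [599.4 420.5 112. ]
BL [818.7 151.  141.8] [821.5 151.9 150. ] [808.3 147.8 112. ]
BR [797.3 429.2 138. ] [801.7 427.2 150. ] [787.7 433.6 112. ]
```

Layout on the card (case frame): y=+64: square, round. y=0: square, round. y=−64: oblong, oblong (x=−30 first). The case centre is about (559,−102) with yaw near −0.01. The drawer handle is about (574,276,112) with yaw near 0.065. Next I'll hover near the drawer handle.

```bash
python3 -m pendant '[[[0.35,0.05,0,0,0],[0.35,0.1,-0.02,0,0],[0.35,0.15,-0.03,0,-0.065],[0.35,0.19,-0.05,0,-0.065],[0.35,0.22,-0.05,0,-0.065],[0.35,0.235,-0.05,0,-0.065],[0.35,0.235,-0.05,0,-0.065],[0.35,0.235,-0.05,0,-0.065]]]'; python3 - <<'E'
from h import *
c=cam('wrist');save('w1',c);d=cam('scene');save('s1',d)
o=np.zeros((384,800,3),np.uint8);o[:,:512]=c[0];o[:288,512:]=cv2.resize(d[0][180:400,250:470],(288,288))
cv2.imwrite('pics/m1.png',o);print(env.state()['eef_pos'],env.state()['tcp_rot'])
E
```

```text
t: 0.95
eef_pos: [575.3, 234.1, 214.3]
tcp_rot: [-3.141, 0.0, 1.636]
ft_force: [0.2, -0.5, 0.2]
opening: 0.389
[575.43154994 233.49796653 214.50347564] [-3.14140443e+00  2.97806358e-04  1.63423855e+00]
```

View pics/m1.png

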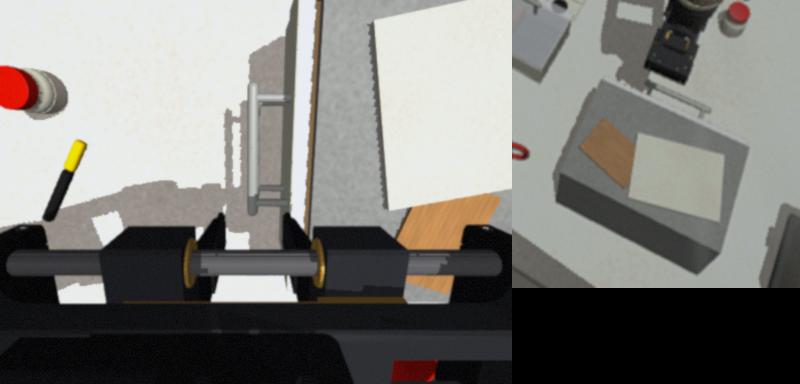

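The wrist view shows the handle bar from (252,85) to (252,212), with the drawer front at column ~290.

```bash
python3 - <<'E'
from h import *
c=load('w1')
for u,v in [(252,90),(252,120),(252,150),(253,180),(252,205),(298,130),(320,130),(340,150)]: print(u,v,pt(c,u,v).round(1),pt(c,u,v,112).round(1))
d=load('s1')
f=lambda u,v:(250+(u-512)/288*220,180+v/288*220)
for u,v in [(650,82),(680,95),(708,109)]:print(pt(d,*f(u,v)).round(1),pt(d,*f(u,v),112).round(1))
E
```

```text
252 90 [567.  330.4 118.1] [566.9 331.  112. ]
252 120 [568.6 304.  118. ] [568.6 304.  112. ]
252 150 [570.3 276.2 117.9] [570.3 275.6 112. ]
253 180 [573.1 247.  118.4] [573.2 245.6 112. ]
252 205 [573.7 221.  117.6] [573.8 219.3 112. ]
298 130 [609.3 298.1 137.4] [613.3 297.5 112. ]
320 130 [625.5 299.6 150. ] [634.5 298.8 112. ]
340 150 [644.2 284.3 150.6] [656.4 281.  112. ]
[583.9 223.6 110.6] [584.7 223.6 112. ]
[517.5 286.   -1.7] [582.1 283.3 112. ]
[518.9 347.7  -1.6] [583.2 338.9 112. ]
```

```bash
python3 -m pendant '[[[0.32,0.042,-0.002,0,0],[0.32,0.042,-0.002,0.03,0],[0.32,0.042,-0.002,0.07,0],[0.32,0.042,-0.002,0.1,0],[0.32,0.042,-0.002,0.116,0],[0.32,0.042,-0.002,0.116,0],[0,0.042,-0.002,0.116,0],[0,0.042,-0.002,0.116,0]]]'
python3 -m pendant '[[[0,0,0,0,0],[0,0,0,0,0],[0,0,-0.01,0,0],[0,0,-0.03,0,0],[0,0,-0.05,0,0],[0,0,-0.07,0,0],[0,0,-0.09,0,0],[0,0,-0.105,0,0]]]'
```

```text
t: 1.85
eef_pos: [571.1, 276.5, 100.0]
tcp_rot: [3.14, -0.001, 1.635]
ft_force: [0.6, 0.3, 0.5]
opening: 0.207
t: 2.65
eef_pos: [464.9, 270.5, 99.8]
tcp_rot: [3.139, -0.001, 1.636]
ft_force: [1.5, 3.3, 6.2]
opening: 0.108
```

```bash
python3 -m pendant '[[[0,0,-0.005,0,0],[0,0,-0.009,0,0],[0,0,-0.013,0,0],[0,0,-0.016,0,0],[0,0,-0.018,0,0],[0,0,-0.02,0,0],[0,0,-0.022,0,0],[0,0,-0.022,0,0]]]'
```

```text
t: 3.45
eef_pos: [443.7, 269.3, 99.8]
tcp_rot: [3.139, -0.002, 1.636]
ft_force: [-1.9, 3.9, 8.7]
opening: 0.108
```

```bash
python3 -m pendant '[[[0,0,-0.002,0,0],[0,0,-0.004,0,0],[0,0,-0.006,0,0],[0,0,-0.008,0,0],[0,0,-0.009,0,0],[0,0,-0.01,0,0],[0,0,-0.01,0,0],[0,0,-0.01,0,0]]]'
```

```text
t: 4.25
eef_pos: [440.4, 269.3, 100.0]
tcp_rot: [3.126, -0.004, 1.636]
ft_force: [33.4, -2.1, -13.6]
opening: 0.106
```

```bash
python3 -m pendant '[[[0.4,0,0.004,0,0],[0.4,0,0.006,0,0],[0.4,0,0.008,0,0],[0.4,0,0.008,-0.03,0],[0.4,0,0.008,-0.08,0],[0.4,0,0.008,-0.115,0],[0.4,-0.04,0.008,-0.115,0],[0.4,-0.09,0.01,-0.115,0]]]'
python3 -m pendant '[[[0.32,-0.05,0.01,0,0],[0.32,-0.1,0.02,0,0],[0.32,-0.15,0.03,0,0.03],[0.32,-0.2,0.04,0,0.075],[0.32,-0.25,0.045,0,0.075],[0.32,-0.295,0.05,0,0.075],[0.32,-0.326,0.05,0,0.075],[0.32,-0.326,0.05,0,0.075]]]'
python3 - <<'E'
from h import *
c=cam('wrist');save('w2',c);d=cam('side');save('s2',d)
o=np.zeros((384,800,3),np.uint8);o[:,:512]=c[0];o[:288,512:]=cv2.resize(d[0][80:270,100:290],(288,288))
cv2.imwrite('pics/m2.png',o);print(env.state()['eef_pos'],env.state()['tcp_rot'])
E
```

```text
t: 5.05
eef_pos: [448.8, 179.0, 214.6]
tcp_rot: [3.14, -0.001, 1.639]
ft_force: [1.5, -0.5, 0.5]
opening: 0.399
t: 5.85
eef_pos: [520.2, -146.3, 213.2]
tcp_rot: [-3.141, 0.0, 1.557]
ft_force: [1.0, -0.4, -0.2]
opening: 0.317
[ 519.87504541 -143.23815485  213.34416792] [-3.14066502e+00 -6.34403949e-04  1.55951082e+00]
```

View pics/m2.png

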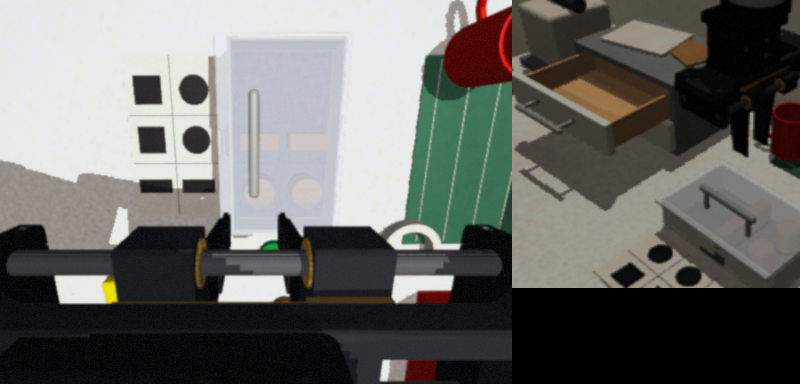

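Drawer is open and empty. Through the lid there seem to be two oblongs in the middle row and two rounds in the −y row, with the +y row empty. The bar runs from (253,92) to (254,195).

```bash
python3 - <<'E'
from h import *
c=load('w2')
for u,v in [(253,96),(253,145),(254,190)]: print(u,v,pt(c,u,v).round(1),pt(c,u,v,95.5).round(1))
for u,v in [(147,89),(194,89),(151,139),(195,139),(156,185),(198,185)]: print(pt(c,u,v,0).round(1))
for u,v in [(230,38),(350,38),(336,228)]: print(pt(c,u,v,60.5).round(1))
E
```

```text
253 96 [520.2 -53.5 101.1] [520.2 -53.1  95.5]
253 145 [ 519.4 -100.6  101.1] [ 519.4 -101.    95.5]
254 190 [ 519.7 -147.5  101. ] [ 519.7 -148.9   95.5]
[381.6 -34.7   0. ]
[443.1 -35.6   0. ]
[379.9 -99.1   0. ]
[ 440. -100.    0.]
[ 380.1 -163.6    0. ]
[ 439.9 -164.5    0. ]
[496.8   8.2  60.5]
[623.5   6.3  60.5]
[ 621.2 -208.2   60.5]
```

```bash
python3 -m pendant '[[[0.32,0.042,0,0,0],[0.32,0.042,0,0.04,0],[0.32,0.042,0,0.08,0],[0.32,0.042,0,0.11,0],[0.32,0.042,0,0.13,0],[0.32,0.042,0,0.13,0],[0,0.042,0,0.13,0],[0,0.042,0,0.13,0]]]'
python3 -m pendant '[[[0,0,0,0,0],[0,0,0,0,0],[0,0,0.005,-0.01,0],[0,0,0.0106,-0.0198,0],[0,0,0.025,-0.0371,0],[0,0,0.0425,-0.0512,0],[0,0,0.0425,-0.0512,0],[0,0,0.0425,-0.0512,0]]]'
```

```text
t: 6.75
eef_pos: [521.4, -100.9, 85.0]
tcp_rot: [3.14, 0.001, 1.562]
ft_force: [-0.5, -0.1, -0.1]
opening: 0.203
t: 7.55
eef_pos: [563.1, -101.8, 138.2]
tcp_rot: [3.141, 0.001, 1.561]
ft_force: [-14.5, 0.6, 23.5]
opening: 0.11
```

```bash
python3 -m pendant '[[[0,0,-0.0015,-0.0025,0],[0,0,0.008,-0.008,0],[0,0,0.019,-0.013,0],[0,0,0.03,-0.017,0],[0,0,0.041,-0.0195,0],[0,0,0.052,-0.021,0],[0,0,0.064,-0.0213,0],[0,0,0.064,-0.0213,0]]]'
```

```text
t: 8.35
eef_pos: [629.4, -102.8, 157.8]
tcp_rot: [3.139, 0.001, 1.561]
ft_force: [0.3, -2.3, 6.8]
opening: 0.105
```

```bash
python3 -m pendant '[[[0,0,0.012,0,0],[0,0,0.023,0.002,0],[0,0,0.034,0.006,0],[0,0,0.0445,0.01,0],[0,0,0.054,0.015,0],[0,0,0.06,0.019,0],[0,0,0.0645,0.0215,0],[0,0,0.0645,0.0215,0]]]'
```

```text
t: 9.15
eef_pos: [690.4, -103.3, 135.4]
tcp_rot: [-3.137, 0.0, 1.561]
ft_force: [-15.3, -5.4, 15.3]
opening: 0.105
```

At the stop (tangential resistance about 20 N). I'll release, rise, and turn the tool so the jaws lie along y.

```bash
python3 -m pendant '[[[0.2,0,0,0,0],[0.2,0,0.001,0,0],[0.2,0,0.001,-0.02,0],[0.2,0,0.001,-0.05,0],[0.2,0,0.001,-0.08,0],[0.2,0,0.001,-0.11,0],[0.3,0,-0.02,-0.11,-0.15],[0.5,0,-0.05,-0.11,-0.3]]]'
python3 -m pendant '[[[0.6,0,0,0,-0.15],[0.6,0,0,0,-0.3],[0.6,0,0,0,-0.45],[0.6,0,0,0,-0.6],[0.6,0,0,0,-0.75],[0.6,0,0,0,-0.9],[0.6,0,0,0,-1.05],[0.6,0,0,0,-1.2]]]'
python3 -m pendant '[[[0.6,0,0,0,-0.08],[0.6,0,0,0,-0.08],[0.6,0,0,0,-0.08],[0.6,0,0,0,-0.08],[0.6,0,0,0,-0.08],[0.6,0,0,0,-0.08],[0.6,0,0,0,-0.08],[0.6,0,0,0,-0.08]]]'
python3 - <<'E'
from h import *
c=cam('wrist');save('w3',c);d=cam('side');save('s3',d)
o=np.zeros((384,800,3),np.uint8);o[:,:512]=c[0];o[:288,512:]=cv2.resize(d[0][80:270,100:290],(288,288))
cv2.imwrite('pics/m3.png',o);print(env.state())
E
```

```text
t: 9.95
eef_pos: [642.5, -102.0, 244.6]
tcp_rot: [3.14, 0.0, 1.867]
ft_force: [0.2, -0.2, 0.2]
opening: 0.313
t: 10.75
eef_pos: [642.3, -101.9, 244.2]
tcp_rot: [3.141, 0.0, 3.067]
ft_force: [0.1, 0.8, -1.0]
opening: 0.6
t: 11.55
eef_pos: [641.9, -102.5, 244.7]
tcp_rot: [-3.142, 0.0, 3.141]
ft_force: [0.0, 0.4, -0.6]
opening: 0.601
{'t': 11.65, 'joints': array([-2.59929795e-01,  5.01558126e-01,  1.45533653e+00,  6.83103793e-06,
        1.18460016e+00, -1.82976936e+00]), 'qvel': array([ 4.60294839e-04, -8.68773618e-04, -3.77140376e-05, -1.28268751e-03,
        5.58152229e-04, -7.78435593e-04]), 'tau': array([ 6.19424434e-03, -6.33914423e+01, -2.72907293e+01, -5.10574935e-02,
        7.02821673e-02,  3.52615818e-03]), 'eef_pos': array([ 641.88414995, -102.51432026,  244.66018955]), 'tcp_rot': array([-3.14157372e+00,  9.61945670e-05,  3.14063332e+00]), 'ft_force': array([ 0.16547227, -1.00980964,  0.38223569]), 'moment': array([ 0.10940834, -0.0601191 , -0.05209091]), 'opening': 0.5993871295613308}
```

View pics/m3.png

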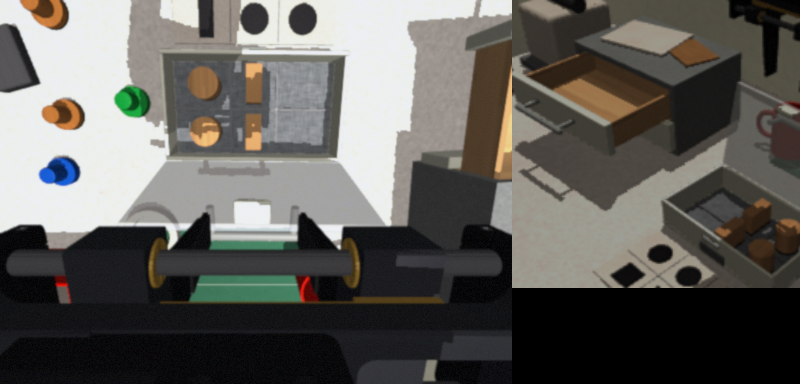

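All four stamps mismatch: rounds at (203,83) and (204,131) stand where the card shows oblongs, and oblongs at (254,83) and (253,132) stand where it shows square and round. The +y places are empty. Now I'll measure the stamps, knobs and drawer.

```bash
python3 - <<'E'
from h import *
c=load('w3');im,r,K,M=c
vv,uu=np.mgrid[0:384,0:512]
P=np.stack([(uu-K[0,2])/K[0,0]*r,(vv-K[1,2])/K[1,1]*r,r],-1)@M[:3,:3].T+M[:3,3]
for n,box in dict(rA=(180,60,225,105),rB=(180,112,225,150),oA=(240,58,272,106),oB=(240,110,272,152)).items():
    q=P[box[1]:box[3],box[0]:box[2]].reshape(-1,3); q=q[(q[:,2]>38)&(q[:,2]<50)&(q[:,0]<615)&(q[:,0]>500)]
    rect=cv2.minAreaRect(q[:,:2].astype(np.float32)); print(n,len(q),q.min(0).round(1),q.max(0).round(1),np.median(q[:,2]).round(1),rect)
print('floor',pt(c,300,100),'rim', pt(c,250,54))
for n,u,v in [('k2',56,108),('gr',126,98),('bl',54,172),('k1',38,5)]: print(n,pt(c,u,v))
# drawer from scene/side
s=load('s3')
f=lambda u,v:(100+(u-512)/288*190,80+v/288*190)
for n,u,v in [('floor',590,90),('floor2',620,100),('fpanelL',516,68),('fpanelR',608,128),('backR',672,92),('handle',545,117)]: print(n,pt(s,*f(u,v)).round(1))
E
```

```text
rA 785 [ 507.2 -185.1   38. ] [ 544.9 -147.1   47.6] 45.3 ((526.32568359375, -166.04791259765625), (37.85272979736328, 37.006080627441406), 46.05997848510742)
rB 683 [ 568.2 -185.2   38.5] [ 604.1 -148.2   47.8] 45.2 ((586.1782836914062, -166.6773223876953), (37.05256652832031, 35.924442291259766), 89.90543365478516)
oA 629 [ 503.9 -111.4   40.2] [550.  -92.2  47.9] 45.2 ((526.9295654296875, -101.65423583984375), (19.030057907104492, 46.045127868652344), 89.36060333251953)
oB 537 [ 564.7 -111.9   42.6] [609.5 -93.3  47.5] 45.3 ((587.1043090820312, -102.54267883300781), (18.59922981262207, 44.87100601196289), 89.86174011230469)
floor [545.14297631 -36.32019952   6.10739094] rim [ 494.74479796 -105.80536123   49.41769116]
k2 [ 556.30301445 -358.65330236   39.60436194]
gr [ 544.39118871 -265.0586308    42.11440885]
bl [ 640.57052239 -376.03728196   40.45897763]
k1 [ 438.34183327 -358.79269354   39.67984274]
floor [584.7 329.6  82.9]
floor2 [603.4 259.5  81.6]
fpanelL [603.7 687.9  -3.9]
fpanelR [490.9 131.4 128. ]
backR [631.2 137.7 135.7]
handle [473.3 306.7  80. ]
```

```bash
python3 -m pendant '[[[0.63,0.035,-0.02,0.02,0],[0.63,0.07,-0.04,0.04,0],[0.63,0.1,-0.055,0.06,0],[0.63,0.1155,-0.0635,0.09,0],[0.63,0.1155,-0.0635,0.13,0],[0.63,0.1155,-0.0635,0.16,0],[0.63,0.1155,-0.0635,0.18,0],[0.63,0.1155,-0.0635,0.18,0]]]'
python3 - <<'E'
from h import *
c=cam('wrist');save('w4',c);d=cam('scene');save('s4',d)
cv2.imwrite('pics/m4.png',np.hstack([c[0][100:,:],np.zeros((284,4,3),np.uint8),cv2.resize(d[0][200:384,270:454],(284,284))]))
im,r,K,M=d
vv,uu=np.mgrid[0:384,0:512]
P=(np.stack([(uu-K[0,2])/K[0,0]*r,(vv-K[1,2])/K[1,1]*r,r],-1)@M[:3,:3].T+M[:3,3]).reshape(-1,3)
P=P[(P[:,0]>430)&(P[:,0]<680)&(P[:,1]>100)&(P[:,1]<440)]
for lo,hi in [(76,88),(126,134),(135,142),(146,154)]:
    q=P[(P[:,2]>lo)&(P[:,2]<hi)]; print(lo,hi,len(q),np.percentile(q,[1,50,99],axis=0).round(1).tolist(),cv2.minAreaRect(q[:,:2].astype(np.float32)))
print(env.state()['eef_pos'])
E
```

```text
t: 12.45
eef_pos: [525.3, -165.5, 62.5]
tcp_rot: [3.14, -0.004, 3.14]
ft_force: [-0.4, -0.1, 0.1]
opening: 0.63
76 88 3085 [[492.3, 155.7, 78.3], [542.6, 277.4, 83.2], [590.6, 390.7, 87.5]] ((540.1458740234375, 273.72540283203125), (102.61367797851562, 271.97784423828125), 3.7400054931640625)
126 134 532 [[471.3, 138.4, 126.1], [493.0, 271.4, 128.9], [610.8, 401.2, 133.9]] ((543.249755859375, 271.64044189453125), (138.5358123779297, 272.14508056640625), 3.269530773162842)
135 142 352 [[472.8, 135.9, 135.1], [484.7, 283.3, 136.5], [499.0, 402.6, 140.3]] ((485.72247314453125, 269.6205139160156), (17.347047805786133, 271.5257568359375), 3.142625331878662)
146 154 2235 [[620.4, 142.3, 146.1], [651.2, 286.2, 148.6], [679.3, 416.1, 153.7]] ((655.1126098632812, 278.9750671386719), (62.99844741821289, 280.12286376953125), 3.2487406730651855)
[ 526.60542642 -166.01983314   65.08647212]
```

View pics/m4.png

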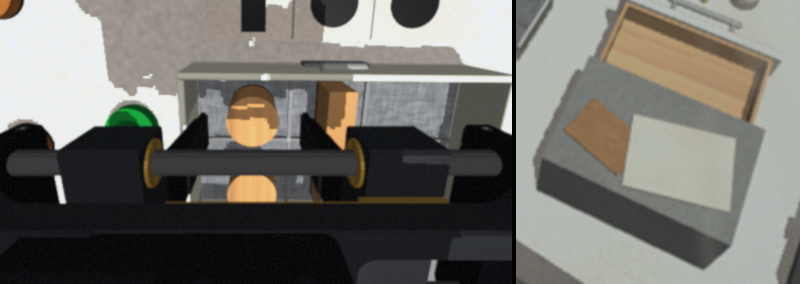

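The jaws straddle the round stamp at (252,117). The drawer floor centre is about (571,272,82) with yaw 0.056. Next I'll grasp round A.

```bash
python3 -m pendant '[[[0.63,0,0,0.025,0],[0.63,0,0,0.04,0],[0.63,0,0,0.05,0],[0.63,0,0,0.05,0],[0,0,0,0.05,0],[0,0,0,0.05,0],[0,0,0,0.05,0],[0,0,0,0.05,0]]]'
python3 -m pendant '[[[0,0,0,0,0],[0,0,0,-0.02,0],[0,0,0,-0.05,0],[0,0,0,-0.09,0],[0,0,0,-0.13,0],[0,0,0,-0.17,0],[0,0,0,-0.19,0],[0,0,0,-0.19,0]]]'
```

```text
t: 13.35
eef_pos: [526.7, -166.0, 15.3]
tcp_rot: [-3.141, 0.001, 3.141]
ft_force: [-1.4, 0.2, 5.0]
opening: 0.396
t: 14.15
eef_pos: [527.2, -166.3, 207.6]
tcp_rot: [-3.139, 0.005, 3.141]
ft_force: [-1.0, -0.4, -0.9]
opening: 0.392
```

```bash
python3 -m pendant '[[[0,-0.004,0.045,0,0],[0,-0.009,0.09,0,0],[0,-0.014,0.135,0,0],[0,-0.018,0.18,0,0],[0,-0.023,0.225,0,0],[0,-0.027,0.27,0,0],[0,-0.032,0.315,0,0],[0,-0.036,0.36,0,0]]]'
python3 -m pendant '[[[0,-0.005,0.045,0,0],[0,-0.01,0.09,0,0],[0,-0.014,0.13,0,0],[0,-0.016,0.1535,0.01,0],[0,-0.016,0.1535,0.03,0],[0,-0.016,0.1535,0.06,0],[0,-0.016,0.1535,0.08,0],[0,-0.016,0.1535,0.08,0]]]'
python3 - <<'E'
from h import *
d=cam('scene');save('s5',d);e=cam('side')
cv2.imwrite('pics/m5.png',np.hstack([cv2.resize(d[0][200:384,270:454],(400,400)),cv2.resize(e[0][60:200,110:250],(400,400))]))
E
```

```text
t: 14.95
eef_pos: [562.1, 195.9, 203.1]
tcp_rot: [-3.141, -0.002, 3.141]
ft_force: [0.6, -1.4, -1.3]
opening: 0.397
t: 15.75
eef_pos: [577.0, 346.8, 120.2]
tcp_rot: [-3.139, -0.006, 3.141]
ft_force: [-0.0, 0.6, -0.3]
opening: 0.397
```

View pics/m5.png

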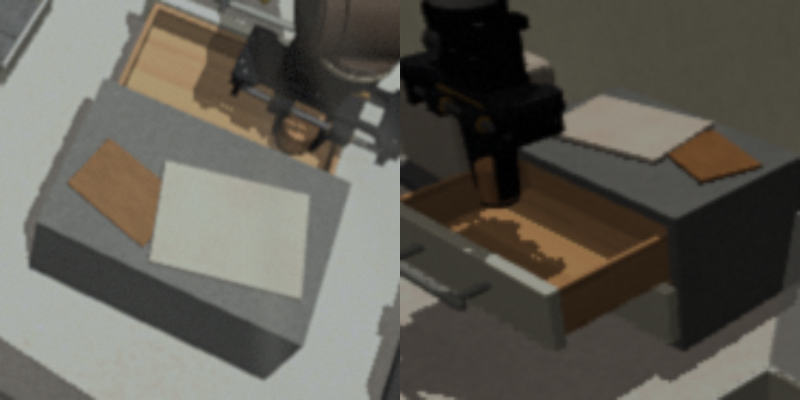

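```bash
python3 -m pendant '[[[0,0,0,0.008,0],[0,0,0,0.016,0],[0,0,0,0.022,0],[0,0,0,0.026,0],[0,0,0,0.029,0],[0,0,0,0.031,0],[0,0,0,0.031,0],[0,0,0,0.031,0]]]'
```

```text
t: 16.65
eef_pos: [579.9, 347.6, 95.3]
tcp_rot: [3.141, 0.003, 3.141]
ft_force: [1.5, -2.3, 9.7]
opening: 0.393
```

```bash
python3 -m pendant '[[[0.55,0,0,0,0],[0.55,0,0,0,0],[0.55,0,0,0,0],[0.55,0,0,-0.02,0],[0.55,0,0,-0.06,0],[0.55,0,0,-0.1,0],[0.55,0,-0.03,-0.115,0],[0.55,0,-0.08,-0.115,0]]]'
python3 -m pendant '[[[0.55,0.006,-0.048,0,0],[0.55,0.012,-0.096,0,0],[0.55,0.018,-0.144,0,0],[0.55,0.024,-0.192,0,0],[0.55,0.03,-0.24,0,0],[0.55,0.036,-0.288,0,0],[0.55,0.044,-0.336,0,0],[0.55,0.052,-0.369,0.01,0]]]'
python3 -m pendant '[[[0.55,0,0,0.045,0],[0.55,0,0,0.09,0],[0.55,0,0,0.13,0],[0.55,0,0,0.16,0],[0.55,0,0,0.182,0],[0.55,0,0,0.184,0],[0.55,0,0,0.184,0],[0,0,0,0.184,0]]]'
```

```text
t: 17.45
eef_pos: [579.2, 268.9, 211.1]
tcp_rot: [3.14, 0.004, -3.139]
ft_force: [1.2, -0.4, -0.1]
opening: 0.554
t: 18.25
eef_pos: [526.3, -104.1, 199.4]
tcp_rot: [-3.141, 0.002, 3.14]
ft_force: [0.2, 0.3, -1.5]
opening: 0.548
t: 19.05
eef_pos: [527.0, -101.5, 15.8]
tcp_rot: [-3.141, 0.002, 3.141]
ft_force: [-0.1, 0.3, 0.4]
opening: 0.508
```

```bash
python3 -m pendant '[[[0,0,0,0,0],[0,0,0,0,0],[0,0,0,0,0],[0,0,0,0,0],[0,0,0,-0.02,0],[0,0,0,-0.06,0],[0,0,0,-0.11,0],[0,0,0,-0.16,0]]]'
python3 -m pendant '[[[0,0,0,-0.03,0],[0,0,0.045,-0.03,0],[0,0,0.09,-0.03,0],[0,0,0.135,-0.03,0],[0,0,0.18,-0.03,0],[0,0,0.225,-0.03,0],[0,0,0.27,-0.03,0],[0,0,0.315,-0.03,0]]]'
python3 -m pendant '[[[0,0.001,0.045,0,0],[0,0.002,0.09,0,0],[0,0.002,0.12,0,0],[0,0.002,0.131,0.03,0],[0,0.002,0.131,0.065,0],[0,0.002,0.131,0.09,0],[0,0.002,0.131,0.102,0],[0,0.002,0.131,0.107,0]]]'
```

```text
t: 19.85
eef_pos: [525.9, -101.2, 176.3]
tcp_rot: [3.141, -0.001, 3.141]
ft_force: [0.6, 0.4, 0.3]
opening: 0.209
t: 20.65
eef_pos: [526.2, 215.4, 204.7]
tcp_rot: [-3.142, 0.0, 3.141]
ft_force: [1.0, -1.1, 0.2]
opening: 0.21
t: 21.45
eef_pos: [524.5, 344.4, 96.7]
tcp_rot: [-3.141, -0.001, 3.141]
ft_force: [0.1, 0.1, 0.3]
opening: 0.21
```

```bash
python3 -m pendant '[[[0,0,0,0.002,0],[0,0,0,0.004,0],[0,0,0,0.004,0],[0.4,0,0,0.004,0],[0.4,0,0,0.004,0],[0.4,0,0,0.004,0],[0.4,0,0,-0.015,0],[0.4,0,0,-0.05,0]]]'
python3 -m pendant '[[[0.63,0,0,-0.045,0],[0.63,0,0,-0.06,0],[0.63,-0.005,-0.045,-0.06,0],[0.63,-0.01,-0.093,-0.06,0],[0.63,-0.015,-0.141,-0.06,0],[0.63,-0.02,-0.19,-0.06,0],[0.63,-0.025,-0.238,-0.06,0],[0.63,-0.03,-0.286,-0.06,0]]]'
python3 -m pendant '[[[0.63,-0.006,-0.045,0,0],[0.63,-0.012,-0.09,0,0],[0.63,-0.018,-0.135,0,0],[0.63,-0.025,-0.18,0,0],[0.63,-0.0315,-0.225,0,0],[0.63,-0.0315,-0.225,0.04,0],[0.63,-0.0315,-0.225,0.09,0],[0.63,-0.0315,-0.225,0.12,0]]]'
python3 - <<'E'
from h import *
c=cam('wrist');d=cam('scene');save('s6',d)
cv2.imwrite('pics/m6.png',np.hstack([c[0][100:,:],np.zeros((284,4,3),np.uint8),cv2.resize(d[0][200:384,270:454],(284,284))]))
print(env.state()['eef_pos'])
E
```

```text
t: 22.25
eef_pos: [523.8, 344.1, 146.2]
tcp_rot: [-3.139, -0.004, 3.141]
ft_force: [0.9, 1.0, -0.1]
opening: 0.396
t: 23.05
eef_pos: [554.4, 56.7, 207.9]
tcp_rot: [3.142, 0.0, 3.141]
ft_force: [0.5, -0.1, 0.6]
opening: 0.636
t: 23.85
eef_pos: [584.6, -166.6, 84.7]
tcp_rot: [3.141, -0.002, 3.14]
ft_force: [-0.4, 0.3, 0.2]
opening: 0.632
[ 583.94834149 -165.90152872   83.95924149]
```

View pics/m6.png

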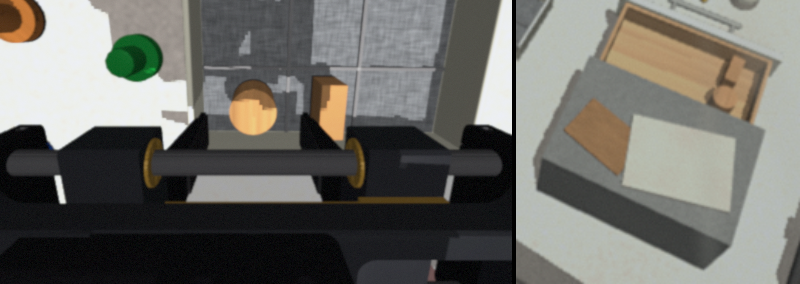

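Both placed stamps stand upright in the drawer; jaws are over round B.

```bash
python3 -m pendant '[[[0.63,-0.002,0,0.03,0],[0.63,-0.002,0,0.055,0],[0.63,-0.002,0,0.068,0],[0.63,-0.002,0,0.069,0],[0.63,-0.002,0,0.069,0],[0,-0.002,0,0.069,0],[0,-0.002,0,0.069,0],[0,-0.002,0,0.069,0]]]'
python3 -m pendant '[[[0,0,0,0,0],[0,0,0,0,0],[0,0,0,-0.02,0],[0,0,0,-0.05,0],[0,0,0,-0.09,0],[0,0,0,-0.13,0],[0,0,0,-0.17,0],[0,0,0,-0.19,0]]]'
python3 -m pendant '[[[0,0,0.045,0,0],[0,0,0.09,0,0],[0,0,0.135,0,0],[0,0,0.18,0,0],[0,0,0.225,0,0],[0,0,0.27,0,0],[0,0,0.315,0,0],[0,0,0.34,0,0]]]'
```

```text
t: 24.75
eef_pos: [588.2, -166.5, 19.5]
tcp_rot: [-3.141, 0.001, 3.141]
ft_force: [-0.5, 0.3, -0.1]
opening: 0.431
t: 25.55
eef_pos: [588.4, -166.7, 212.3]
tcp_rot: [-3.14, 0.004, 3.141]
ft_force: [0.5, -0.3, -1.9]
opening: 0.393
t: 26.35
eef_pos: [587.5, 176.6, 208.6]
tcp_rot: [3.141, -0.0, -3.141]
ft_force: [0.5, -0.3, -1.0]
opening: 0.392
```

```bash
python3 -m pendant '[[[0,0,0.022,0.02,0],[0,0,0.022,0.06,0],[0,0,0.022,0.09,0],[0,0,0.022,0.1,0],[0,0,0.022,0.106,0],[0,0,0.022,0.11,0],[0,0,0.022,0.112,0],[0,0,0.022,0.112,0]]]'
```

```text
t: 27.15
eef_pos: [589.8, 195.6, 99.2]
tcp_rot: [3.141, 0.005, 3.14]
ft_force: [2.0, -0.7, 6.2]
opening: 0.396
```

Contact at 6 N; releasing and going for oblong B.

```bash
python3 -m pendant '[[[0.55,0,0,0,0],[0.55,0,0,0,0],[0.55,0,0,0,0],[0.55,0,0,-0.02,0],[0.55,0,0,-0.06,0],[0.55,0,0,-0.1,0],[0.55,0,-0.03,-0.112,0],[0.55,0,-0.08,-0.112,0]]]'
python3 -m pendant '[[[0.55,0,-0.045,0,0],[0.55,0,-0.09,0,0],[0.55,0,-0.135,0,0],[0.55,0,-0.18,0,0],[0.55,0,-0.21,0,0],[0.55,0,-0.219,0,0],[0.55,0,-0.219,0.03,0],[0.55,0,-0.219,0.06,0]]]'
python3 -m pendant '[[[0.55,0,0,0.04,0],[0.55,0,0,0.08,0],[0.55,0,0,0.11,0],[0.55,0,0,0.13,0],[0.55,0,0,0.13,0],[0.55,0,0,0.13,0],[0,0,0,0.13,0],[0,0,0,0.13,0]]]'
```

```text
t: 27.95
eef_pos: [588.7, 116.6, 211.2]
tcp_rot: [3.141, 0.005, -3.139]
ft_force: [0.1, -0.1, -0.4]
opening: 0.546
t: 28.75
eef_pos: [588.2, -103.3, 148.6]
tcp_rot: [-3.141, 0.002, 3.14]
ft_force: [0.5, 0.5, -0.3]
opening: 0.548
t: 29.55
eef_pos: [588.5, -103.5, 20.0]
tcp_rot: [-3.141, 0.002, 3.141]
ft_force: [0.7, -0.2, 1.1]
opening: 0.434
```

```bash
python3 -m pendant '[[[0,0,0,0,0],[0,0,0,0,0],[0,0,0,0,0],[0,0,0,-0.02,0],[0,0,0,-0.06,0],[0,0,0,-0.11,0],[0,0,0,-0.155,0],[0,0,0,-0.19,0]]]'
python3 -m pendant '[[[0,0.008,0.045,0,0],[0,0.016,0.09,0,0],[0,0.024,0.135,0,0],[0,0.032,0.18,0,0],[0,0.04,0.225,0,0],[0,0.048,0.265,0,0],[0,0.055,0.298,0,0],[0,0.055,0.298,0.02,0]]]'
python3 -m pendant '[[[0,0,0,0.04,0],[0,0,0,0.065,0],[0,0,0,0.08,0],[0,0,0,0.086,0],[0,0,0,0.09,0],[0,0,0,0.092,0],[0,0,0,0.092,0],[0,0,0,0.092,0]]]'
```

```text
t: 30.35
eef_pos: [588.0, -103.5, 211.7]
tcp_rot: [-3.141, 0.002, 3.141]
ft_force: [0.1, 0.2, -0.6]
opening: 0.209
t: 31.15
eef_pos: [533.0, 198.2, 190.4]
tcp_rot: [3.14, 0.004, -3.139]
ft_force: [0.9, -0.8, -1.0]
opening: 0.211
t: 31.95
eef_pos: [534.8, 194.7, 98.9]
tcp_rot: [3.141, 0.005, 3.141]
ft_force: [1.3, -1.0, 9.8]
opening: 0.207
```

```bash
python3 -m pendant '[[[0.4,0,0,0,0],[0.4,0,0,0,0],[0.4,0,0,0,0],[0.4,0,0,-0.02,0],[0.4,0,0,-0.06,0],[0.4,0,0,-0.1,0],[0.55,0,-0.03,-0.112,0],[0.55,0,-0.08,-0.112,0]]]'
python3 -m pendant '[[[0.55,-0.005,-0.045,0,0],[0.55,-0.01,-0.09,0,0],[0.55,-0.015,-0.135,0,0],[0.55,-0.02,-0.18,0,0],[0.55,-0.025,-0.225,0,0],[0.55,-0.03,-0.27,0,0],[0.55,-0.035,-0.315,0,0],[0.55,-0.04,-0.36,0,0]]]'
python3 -m pendant '[[[0.55,-0.005,-0.03,0,0],[0.55,-0.01,-0.06,0,0],[0.55,-0.01,-0.09,0,0],[0.55,-0.01,-0.09,0,0],[0.55,-0.01,-0.09,0,0],[0.55,-0.01,-0.09,0,0],[0.55,-0.01,-0.09,0,0],[0.55,-0.01,-0.09,0,0]]]'
python3 - <<'E'
from h import *
c=cam('wrist');save('w7',c);d=cam('scene');save('s7',d)
cv2.imwrite('pics/m7.png',np.hstack([c[0],np.zeros((384,4,3),np.uint8),cv2.resize(d[0][200:384,270:454],(284,384))]))
print(env.state()['eef_pos'],env.state()['tcp_rot'])
for n,x in (('w',c),('s',d)):
  im,r,K,M=x
  h=cv2.cvtColor(im,cv2.COLOR_BGR2HSV); m=((h[...,0]>4)&(h[...,0]<18)&(h[...,1]>120)).astype(np.uint8)
  vv,uu=np.mgrid[0:384,0:512]
  P=np.stack([(uu-K[0,2])/K[0,0]*r,(vv-K[1,2])/K[1,1]*r,r],-1)@M[:3,:3].T+M[:3,3]
  k=(m>0)&(P[...,2]>34)&(P[...,2]<48)&(P[...,1]<-240)
  N,L,S,C=cv2.connectedComponentsWithStats(k.astype(np.uint8))
  for i in range(1,N):
    if S[i,4]>15: q=P[L==i]; print(n,S[i],((q.max(0)+q.min(0))/2).round(1),q.mean(0).round(1),(q.max(0)-q.min(0)).round(1))
E
```

```text
t: 32.75
eef_pos: [533.8, 115.5, 210.9]
tcp_rot: [3.141, 0.004, -3.139]
ft_force: [0.9, -2.1, 0.4]
opening: 0.511
t: 33.55
eef_pos: [572.6, -247.3, 208.7]
tcp_rot: [3.141, -0.0, 3.141]
ft_force: [1.3, 0.0, 0.2]
opening: 0.544
t: 34.35
eef_pos: [582.9, -334.6, 208.9]
tcp_rot: [-3.142, 0.0, -3.141]
ft_force: [0.1, 0.1, -0.1]
opening: 0.548
[ 582.8621108  -334.90714304  208.87801476] [-3.14146350e+00  3.20857350e-04  3.14151075e+00]
w [213  35  21  24 400] [ 433.4 -368.    39.7] [ 433.9 -367.9   41.6] [22.6 22.4 10.4]
w [211 109  20  21 317] [ 512.1 -373.1   40.5] [ 512.1 -372.5   41.9] [23.1 22.8  8. ]
s [191 130   6   6  24] [ 438.9 -364.7   38.1] [ 438.7 -365.    38.6] [21.4 20.1  7.1]
s [175 147   7   6  27] [ 518.2 -367.3   39.5] [ 517.8 -367.1   39.6] [16.4 19.4  8.1]
```

View pics/m7.png

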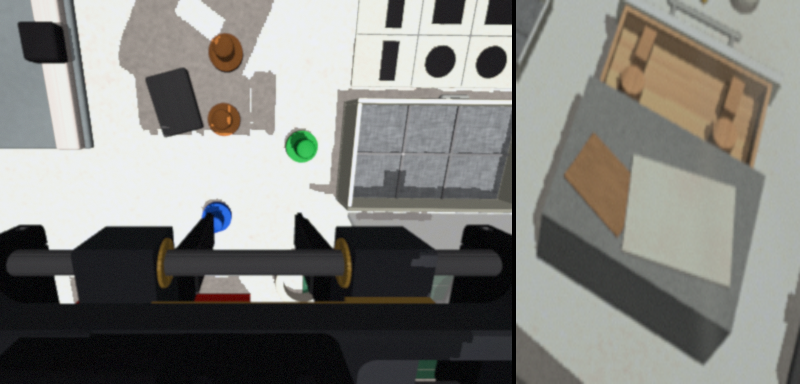

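Knob 2 has been knocked from about (562,−361) to (512,−373), beside the ink pad at (175,100). Knob 1 is still at (434,−368), and green (301,147) and blue (217,215) stay put. All four stamps stand in the drawer. Knob 1 goes first.

```bash
python3 -m pendant '[[[0.45,0.045,-0.01,0,0],[0.45,0.09,-0.02,0,0],[0.45,0.13,-0.03,0,0],[0.45,0.149,-0.033,0.02,0],[0.45,0.149,-0.033,0.06,0],[0.45,0.149,-0.033,0.1,0],[0.45,0.149,-0.033,0.135,0],[0.45,0.149,-0.033,0.135,0]]]'
python3 - <<'E'
from h import *
c=cam('wrist');save('w8',c)
cv2.imwrite('pics/m8.png',c[0]);s=env.state();print(s['eef_pos'])
im,r,K,M=c
vv,uu=np.mgrid[0:384,0:512]
P=np.stack([(uu-K[0,2])/K[0,0]*r,(vv-K[1,2])/K[1,1]*r,r],-1)@M[:3,:3].T+M[:3,3]
h=cv2.cvtColor(im,cv2.COLOR_BGR2HSV)
k=(h[...,0]>4)&(h[...,0]<18)&(h[...,1]>120)&(P[...,2]>36)&(P[...,2]<48)
N,L,S,C=cv2.connectedComponentsWithStats(k.astype(np.uint8))
for i in range(1,N):
  if S[i,4]>40: q=P[L==i]; print(S[i],((q.max(0)+q.min(0))/2).round(1),(q.max(0)-q.min(0)).round(1))
E
```

```text
t: 35.25
eef_pos: [432.3, -366.8, 70.2]
tcp_rot: [3.137, -0.004, 3.141]
ft_force: [0.1, -0.2, 0.9]
opening: 0.444
[ 433.2533805  -367.68769297   72.65143826]
[235 200  31  29 720] [ 431.9 -368.7   40.1] [21.7 23.2  8.2]
[232 290  28  12 253] [ 504.6 -373.    39.8] [ 9.9 22.7  7.6]
```

View pics/m8.png

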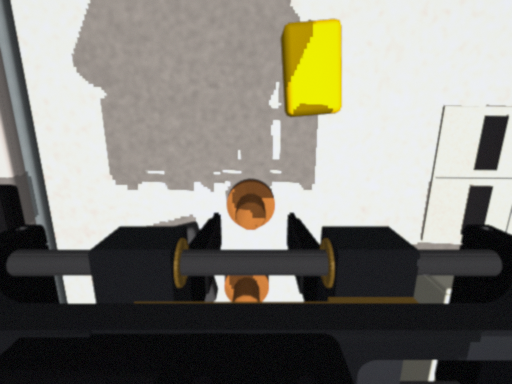

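```bash
python3 -m pendant '[[[0.45,0.001,-0.001,0.03,0],[0.45,0.001,-0.001,0.045,0],[0.45,0.001,-0.001,0.056,0],[0.45,0.001,-0.001,0.056,0],[0,0.001,-0.001,0.056,0],[0,0.001,-0.001,0.056,0],[0,0.001,-0.001,0.056,0],[0,0.001,-0.001,0.056,0]]]'
python3 -m pendant '[[[0,0,0,0,0],[0,0,0,-0.02,0],[0,0,0,-0.05,0],[0,0,0,-0.09,0],[0,0,0,-0.13,0],[0,0,0,-0.17,0],[0,0,0,-0.19,0],[0,0,0,-0.19,0]]]'
python3 -m pendant '[[[0,-0.005,0.045,0,0],[0,-0.01,0.09,0,0],[0,-0.015,0.135,0,0],[0,-0.02,0.18,0,0],[0,-0.025,0.225,0,0],[0,-0.03,0.27,0,0],[0,-0.035,0.315,0,0],[0,-0.04,0.36,0,0]]]'
```

```text
t: 36.1
eef_pos: [433.0, -369.6, 18.5]
tcp_rot: [-3.141, 0.001, 3.141]
ft_force: [-0.2, 0.5, 7.0]
opening: 0.241
t: 36.9
eef_pos: [433.3, -370.0, 210.8]
tcp_rot: [-3.138, 0.004, 3.141]
ft_force: [-0.7, -0.1, -1.0]
opening: 0.246
t: 37.7
eef_pos: [472.3, -7.5, 206.6]
tcp_rot: [3.141, -0.001, 3.141]
ft_force: [0.5, 0.2, -0.9]
opening: 0.25
```

```bash
python3 -m pendant '[[[0,-0.009,0.045,0,0],[0,-0.018,0.09,0,0],[0,-0.027,0.135,0,0],[0,-0.036,0.18,0,0],[0,-0.045,0.225,0,0],[0,-0.056,0.265,0,0],[0,-0.056,0.278,0.02,0],[0,-0.056,0.278,0.05,0]]]'
python3 -m pendant '[[[0,0,0,0.025,0],[0,0,0,0.04,0],[0,0,0,0.05,0],[0,0,0,0.053,0],[0,0,0,0.055,0],[0,0,0,0.057,0],[0,0,0,0.057,0],[0,0,0,0.057,0]]]'
```

```text
t: 38.5
eef_pos: [529.1, 270.9, 156.6]
tcp_rot: [3.141, 0.001, -3.14]
ft_force: [-0.3, -1.2, -0.9]
opening: 0.244
t: 39.3
eef_pos: [531.3, 268.4, 103.4]
tcp_rot: [3.141, 0.006, 3.141]
ft_force: [0.4, -5.6, 19.4]
opening: 0.248
```

```bash
python3 -m pendant '[[[0,0,0,-0.003,0],[0.45,0,0,-0.003,0],[0.45,0,0,-0.003,0],[0.45,0,0,-0.003,0],[0.45,0,0,-0.03,0],[0.45,0,0,-0.07,0],[0.45,0,0,-0.105,0],[0.45,0,-0.04,-0.11,0]]]'
python3 -m pendant '[[[0.45,0,-0.045,0,0.14],[0.45,0,-0.09,0,0.28],[0.45,0,-0.135,0,0.42],[0.45,0.02,-0.18,0,0.56],[0.45,0.02,-0.225,0,0.7],[0.45,0.02,-0.27,0,0.84],[0.45,0.02,-0.315,0,0.98],[0.45,0.02,-0.36,0,1.12]]]'
python3 -m pendant '[[[0.45,0,0,0,0.14],[0.45,0,0,0,0.28],[0.45,0,0,0,0.45],[0.45,0,0,0,0.45],[0.45,0,0,0,0.45],[0.45,0,0,0,0.45],[0.45,0,0,0,0.45],[0.45,0,0,0,0.45]]]'
```

```text
t: 40.1
eef_pos: [530.4, 231.2, 214.3]
tcp_rot: [3.139, 0.006, -3.139]
ft_force: [0.7, -1.8, -0.8]
opening: 0.449
t: 40.9
eef_pos: [508.5, -133.2, 210.6]
tcp_rot: [3.142, -0.0, 2.015]
ft_force: [1.2, 0.9, -0.0]
opening: 0.452
t: 41.7
eef_pos: [508.9, -131.3, 210.6]
tcp_rot: [3.142, 0.0, 1.572]
ft_force: [0.1, 0.0, 0.2]
opening: 0.454
```

```bash
python3 -m pendant '[[[0.45,-0.045,0.001,0,0],[0.45,-0.09,0.002,0,0],[0.45,-0.135,0.003,0,0],[0.45,-0.18,0.003,0.02,0],[0.45,-0.22,0.003,0.05,0],[0.45,-0.242,0.003,0.09,0],[0.45,-0.242,0.003,0.125,0],[0.45,-0.242,0.003,0.137,0]]]'
python3 - <<'E'
from h import *
c=cam('wrist');save('w9',c);d=cam('scene')
cv2.imwrite('pics/m9.png',np.hstack([c[0],np.zeros((384,4,3),np.uint8),cv2.resize(d[0][200:384,270:454],(284,384))]));s=env.state();print(s['eef_pos'],s['tcp_rot'])
im,r,K,M=c
vv,uu=np.mgrid[0:384,0:512]
P=np.stack([(uu-K[0,2])/K[0,0]*r,(vv-K[1,2])/K[1,1]*r,r],-1)@M[:3,:3].T+M[:3,3]
h=cv2.cvtColor(im,cv2.COLOR_BGR2HSV)
k=(h[...,0]>4)&(h[...,0]<18)&(h[...,1]>120)&(P[...,2]>36)&(P[...,2]<48)
N,L,S,C=cv2.connectedComponentsWithStats(k.astype(np.uint8))
for i in range(1,N):
  if S[i,4]>40: q=P[L==i]; print(S[i],((q.max(0)+q.min(0))/2).round(1),(q.max(0)-q.min(0)).round(1))
E
```

```text
t: 42.5
eef_pos: [510.4, -373.0, 70.1]
tcp_rot: [-3.138, -0.004, 1.57]
ft_force: [-0.1, 0.4, -0.6]
opening: 0.449
[ 511.44262063 -372.730748     72.39773905] [-3.13947038e+00 -2.01958395e-03  1.57142014e+00]
[242 198  31  30 715] [ 512.  -371.4   40.1] [23.  22.2  7.8]
```

View pics/m9.png

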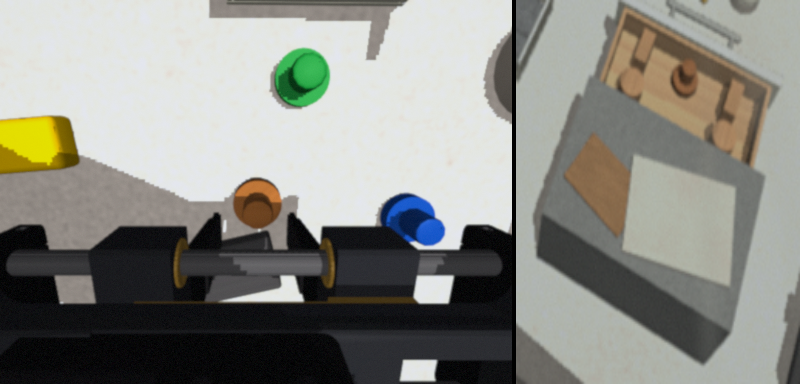

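Knob 1 stands upright in the drawer. Knob 2 is at (257,203), between the jaws, with the ink pad clear of the fingers.

```bash
python3 -m pendant '[[[0.45,0.001,0.001,0.03,0],[0.45,0.001,0.001,0.045,0],[0.45,0.001,0.001,0.055,0],[0.45,0.001,0.001,0.055,0],[0,0.001,0.001,0.055,0],[0,0.001,0.001,0.055,0],[0,0.001,0.001,0.055,0],[0,0.001,0.001,0.055,0]]]'
python3 -m pendant '[[[0,0,0,0,0],[0,0,0,-0.02,0],[0,0,0,-0.05,0],[0,0,0,-0.09,0],[0,0,0,-0.13,0],[0,0,0,-0.17,0],[0,0,0,-0.195,0],[0,0,0,-0.195,0]]]'
python3 -m pendant '[[[0,0.045,0,0,0],[0,0.09,0,0,0],[0,0.135,0,0,0],[0,0.18,0,0,0],[0,0.225,0,0,0],[0,0.27,0,0,0],[0,0.315,0,0,0],[0,0.36,0,0,0]]]'
```

```text
t: 43.4
eef_pos: [513.2, -372.6, 19.5]
tcp_rot: [3.141, 0.001, 1.571]
ft_force: [-1.3, -0.2, 5.3]
opening: 0.248
t: 44.2
eef_pos: [513.7, -373.2, 217.6]
tcp_rot: [3.137, 0.004, 1.571]
ft_force: [0.3, -0.3, -0.5]
opening: 0.245
t: 45.0
eef_pos: [512.1, -10.6, 212.7]
tcp_rot: [-3.14, -0.0, 1.571]
ft_force: [1.2, -0.1, -0.8]
opening: 0.247
```

```bash
python3 -m pendant '[[[0,0.045,0.011,0,0],[0,0.09,0.022,0,0],[0,0.135,0.033,0,0],[0,0.18,0.044,0,0],[0,0.225,0.055,0,0],[0,0.265,0.07,0,0],[0,0.283,0.07,0.02,0],[0,0.283,0.07,0.05,0]]]'
python3 -m pendant '[[[0,0,0,0.025,0],[0,0,0,0.04,0],[0,0,0,0.05,0],[0,0,0,0.055,0],[0,0,0,0.057,0],[0,0,0,0.059,0],[0,0,0,0.06,0],[0,0,0,0.06,0]]]'
```

```text
t: 45.8
eef_pos: [582.9, 273.4, 162.7]
tcp_rot: [3.14, -0.001, 1.574]
ft_force: [-0.1, -0.5, -0.2]
opening: 0.245
t: 46.6
eef_pos: [583.3, 270.7, 104.5]
tcp_rot: [3.14, -0.0, 1.571]
ft_force: [0.8, -0.8, 3.8]
opening: 0.243
```

```bash
python3 -m pendant '[[[0.38,0,0,0,0],[0.38,0,0,0,0],[0.38,0,0,0,0],[0.38,0,0,-0.02,0],[0.38,0,0,-0.06,0],[0.38,0,0,-0.1,0],[0.2,-0.03,0,-0.13,0],[0,-0.08,0,-0.13,0]]]'
python3 - <<'E'
from h import *
d=cam('scene');save('s10',d);e=cam('side');save('e10',e)
cv2.imwrite('pics/m10.png',np.hstack([cv2.resize(d[0][170:384,200:454],(400,337)),cv2.resize(e[0][80:270,110:320],(372,337))]))
s=env.state();print(s['eef_pos'])
for n,x in (('s',d),('e',e)):
  im,r,K,M=x
  vv,uu=np.mgrid[0:384,0:512]
  P=np.stack([(uu-K[0,2])/K[0,0]*r,(vv-K[1,2])/K[1,1]*r,r],-1)@M[:3,:3].T+M[:3,3]
  h=cv2.cvtColor(im,cv2.COLOR_BGR2HSV)
  k=((h[...,0]<6)|(h[...,0]>174))&(h[...,1]>120)&(P[...,2]>20)&(P[...,2]<100)&(P[...,1]>-250)&(P[...,1]<100)&(P[...,0]>600)
  q=P[k];print(n,len(q),np.percentile(q,[2,98],axis=0).round(0).tolist())
E
```

```text
t: 47.4
eef_pos: [584.0, 192.0, 237.8]
tcp_rot: [3.135, -0.002, 1.574]
ft_force: [1.5, -0.5, -0.3]
opening: 0.266
[583.0821779  186.67196596 234.80899973]
s 718 [[766.0, -35.0, 21.0], [838.0, 62.0, 85.0]]
e 59 [[817.0, -31.0, 73.0], [837.0, 24.0, 86.0]]
```

View pics/m10.png

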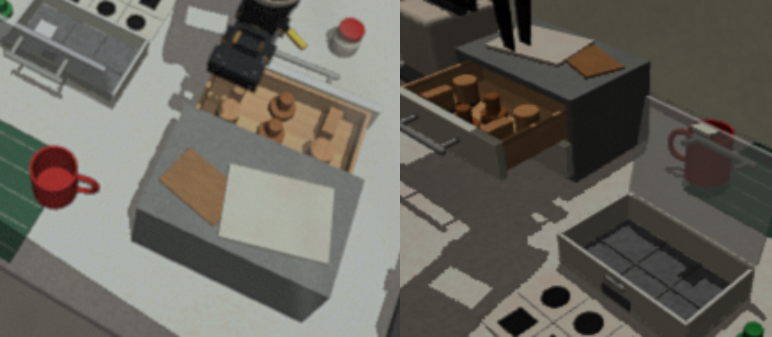

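All six stand upright in the drawer, and the mug is clear (x ≥ 766). Now I'll go behind the lid's bar with shut fingers.

```bash
python3 -m pendant '[[[0,-0.042,0.019,0,0],[0,-0.084,0.038,0,0],[0,-0.126,0.057,0,0],[0,-0.168,0.076,0,0],[0,-0.21,0.095,0,0],[0,-0.252,0.114,0,0],[0,-0.294,0.135,0,0],[0,-0.294,0.135,0,0]]]'
python3 -m pendant '[[[0,0,0,0,0],[0,0,0,0.03,0],[0,0,0,0.06,0],[0,0,0,0.08,0],[0,0,0,0.094,0],[0,0,0,0.094,0],[0,0,0,0.094,0],[0,0,0,0.094,0]]]'
```

```text
t: 48.3
eef_pos: [719.2, -108.3, 232.2]
tcp_rot: [-3.141, 0.001, 1.566]
ft_force: [-0.6, 0.5, -0.1]
opening: 0.004
t: 49.1
eef_pos: [718.4, -103.1, 141.2]
tcp_rot: [3.139, 0.0, 1.571]
ft_force: [0.2, 0.0, 0.6]
opening: 0.002
```

```bash
python3 -m pendant '[[[0,0,-0.014,0,0],[0,0,-0.028,0,0],[0,0,-0.042,0,0],[0,0,-0.056,0,0],[0,0,-0.07,0,0],[0,0,-0.084,0,0],[0,0,-0.098,0,0],[0,0,-0.11,0,0]]]'
python3 -m pendant '[[[0,0,-0.01,0,0],[0,0,-0.02,0,0],[0,0,-0.028,0,0],[0,0,-0.03,0,0],[0,0,-0.03,0,0],[0,0,-0.026,0,0],[0,0,-0.02,-0.02,0],[0,0,-0.02,-0.06,0]]]'
python3 - <<'E'
from h import *
e=cam('side');save('e11',e)
cv2.imwrite('pics/m11.png',cv2.resize(e[0][120:290,170:340],(600,600)))
E
```

```text
t: 49.9
eef_pos: [608.1, -103.4, 141.7]
tcp_rot: [3.138, 0.001, 1.571]
ft_force: [1.5, -0.9, -0.4]
opening: 0.003
t: 50.7
eef_pos: [587.7, -103.2, 197.8]
tcp_rot: [-3.137, -0.001, 1.571]
ft_force: [-0.1, -0.8, 0.8]
opening: 0.003
```

View pics/m11.png

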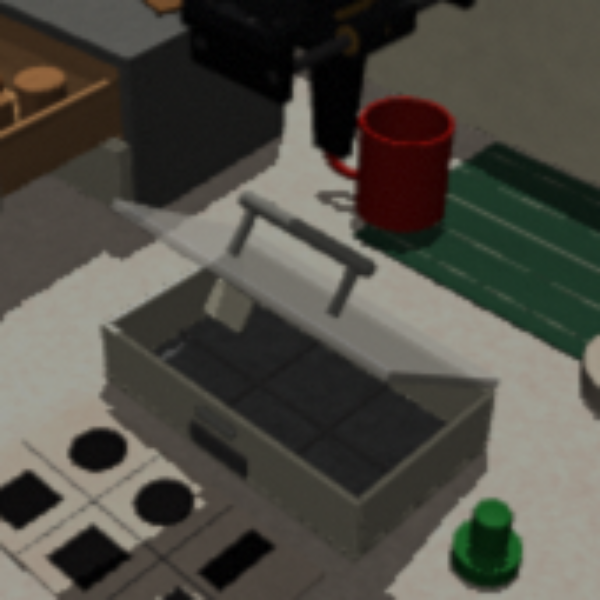

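```bash
python3 -m pendant '[[[0,0,-0.029,0.01,0],[0,0,-0.031,0.045,0],[0,0,-0.04,0.058,0],[0,0,-0.05,0.072,0],[0,0,-0.057,0.082,0],[0,0,-0.063,0.087,0],[0,0,-0.065,0.089,0],[0,0,-0.065,0.089,0]]]'
```

```text
t: 51.55
eef_pos: [523.0, -103.4, 110.8]
tcp_rot: [3.141, 0.0, 1.571]
ft_force: [-0.2, 0.0, -0.2]
opening: 0.005
```

Now I'll press down gently.

```bash
python3 -m pendant '[[[0,0,-0.001,0.001,0],[0,0,-0.001,0.002,0],[0,0,-0.002,0.003,0],[0,0,-0.003,0.004,0],[0,0,-0.003,0.005,0],[0,0,-0.003,0.006,0],[0,0,-0.003,0.007,0],[0,0,-0.003,0.008,0]]]'
python3 -m pendant '[[[0,0,0,0.001,0],[0,0,0,0.002,0],[0,0,0,0.003,0],[0,0,0,0.003,0],[0,0,0,0.003,0],[0,0,0,0.003,0],[0,0,0,0.003,0],[0,0,0,0.003,0]]]'
```

```text
t: 52.35
eef_pos: [519.9, -103.4, 102.6]
tcp_rot: [3.142, -0.0, 1.571]
ft_force: [-0.6, -0.0, 0.4]
opening: 0.005
t: 53.15
eef_pos: [519.9, -103.4, 99.7]
tcp_rot: [3.141, 0.0, 1.571]
ft_force: [-0.1, 0.5, 0.1]
opening: 0.003
```

```bash
python3 - <<'E'
from h import *
e=cam('side');save('e12',e)
cv2.imwrite('pics/m12.png',cv2.resize(e[0][150:290,170:340],(680,560)))
E
```

```text
(no output)
```

View pics/m12.png

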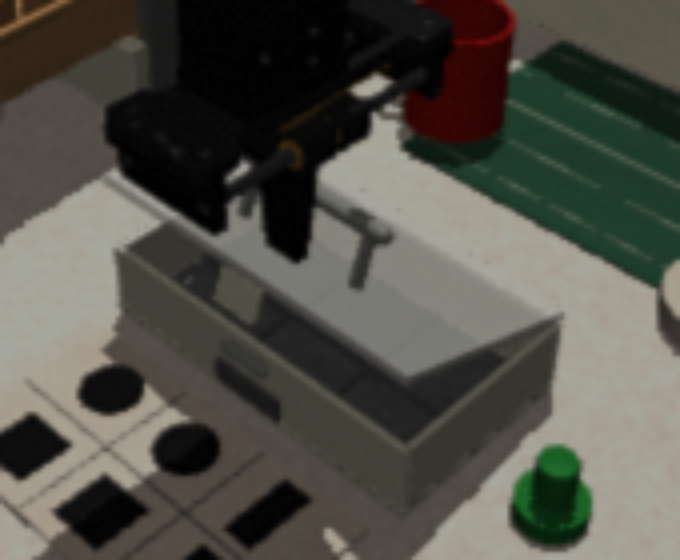

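The fingers slipped in front of the bar; the lid is at about 0.3 rad with the bar near (350,210) in the crop. I'll lift and measure the bar.

```bash
python3 -m pendant '[[[0,0,-0.003,0,0],[0,0,-0.003,-0.03,0],[0,0,-0.003,-0.06,0],[0,0,0.005,-0.08,0],[0,0,0.02,-0.08,0],[0,0,0.02,-0.08,0],[0,0,0.02,-0.08,0],[0,0,0.02,-0.08,0]]]'
python3 - <<'E'
from h import *
e=cam('side');w=cam('wrist')
for x,y,z0 in ((e,0,0),(w,0,0)):
  im,r,K,M=x
  vv,uu=np.mgrid[0:384,0:512]
  P=(np.stack([(uu-K[0,2])/K[0,0]*r,(vv-K[1,2])/K[1,1]*r,r],-1)@M[:3,:3].T+M[:3,3]).reshape(-1,3)
  q=P[(r.ravel()>50)&(P[:,2]>98)&(P[:,2]<160)&(P[:,0]>490)&(P[:,0]<590)&(P[:,1]>-160)&(P[:,1]<-45)]
  print(len(q),np.percentile(q,[5,25,50,75,95],axis=0).round(1).tolist())
  q=q[q[:,1]>-95];print(len(q),np.percentile(q,[5,50,95],axis=0).round(1).tolist() if len(q) else '')
print(env.state()['eef_pos'])
E
```

```text
t: 54.0
eef_pos: [539.0, -103.3, 179.0]
tcp_rot: [-3.14, -0.0, 1.571]
ft_force: [-0.0, -0.8, 0.4]
opening: 0.002
593 [[492.5, -153.7, 98.8], [502.0, -138.6, 102.1], [525.5, -108.5, 105.7], [535.6, -73.5, 128.7], [540.1, -54.9, 132.1]]
240 [[491.9, -92.0, 98.8], [516.1, -67.5, 105.8], [540.0, -50.5, 132.1]]
3897 [[491.8, -123.3, 98.6], [499.2, -100.9, 101.2], [508.5, -80.6, 104.4], [534.4, -62.0, 128.4], [542.6, -49.2, 132.8]]
2644 [[492.0, -92.3, 98.6], [510.3, -68.5, 105.0], [543.3, -48.1, 132.9]]
[ 539.24146842 -103.32722996  179.22484427]
```

```bash
python3 -m pendant '[[[0,0,0.003,0.025,0],[0,0,0.003,0.042,0],[0,0,0.003,0.047,0],[0,0,0,0.053,0],[0,0,-0.004,0.058,0],[0,0,-0.008,0.064,0],[0,0,-0.011,0.068,0],[0,0,-0.012,0.07,0]]]'
python3 -m pendant '[[[0,0,-0.001,0.001,0],[0,0,-0.001,0.002,0],[0,0,-0.002,0.003,0],[0,0,-0.002,0.004,0],[0,0,-0.003,0.005,0],[0,0,-0.003,0.006,0],[0,0,-0.003,0.006,0],[0,0,-0.003,0.006,0]]]'
```

```text
t: 54.9
eef_pos: [527.4, -103.4, 109.5]
tcp_rot: [-3.141, -0.0, 1.571]
ft_force: [-1.4, 0.3, 0.5]
opening: 0.006
t: 55.7
eef_pos: [524.6, -103.4, 104.1]
tcp_rot: [-3.141, 0.0, 1.571]
ft_force: [-3.8, -0.3, 6.3]
opening: 0.003
```

Contact is on the catch now (6 N). Pressing on.

```bash
python3 -m pendant '[[[0,0,-0.001,0.001,0],[0,0,-0.001,0.002,0],[0,0,-0.002,0.003,0],[0,0,-0.002,0.004,0],[0,0,-0.002,0.005,0],[0,0,-0.002,0.005,0],[0,0,-0.002,0.005,0],[0,0,-0.002,0.005,0]]]'
```

```text
t: 56.5
eef_pos: [523.6, -103.5, 100.6]
tcp_rot: [3.139, 0.001, 1.571]
ft_force: [-4.6, 1.8, 26.3]
opening: 0.003
```

```bash
python3 -m pendant '[[[0,0,0,-0.005,0],[0,0,0,-0.03,0],[0,0,0,-0.07,0],[0,0,0,-0.11,0],[0,0.045,-0.014,-0.11,0],[0,0.09,-0.028,-0.11,0],[0,0.135,-0.044,-0.11,0],[0,0.18,-0.06,-0.11,0]]]'
python3 -m pendant '[[[0,0.045,-0.014,0,0],[0,0.09,-0.028,0,0],[0,0.135,-0.044,0,0],[0,0.191,-0.064,0,0],[0,0.191,-0.064,0.03,0],[0,0.191,-0.064,0.07,0],[0,0.191,-0.064,0.1,0],[0,0.191,-0.064,0.11,0]]]'
python3 - <<'E'
from h import *
e=cam('side');save('e13',e);d=cam('scene')
cv2.imwrite('pics/m13.png',np.hstack([cv2.resize(e[0][90:290,90:340],(500,400)),cv2.resize(d[0][120:384,160:454],(300,270))[:,:300].copy() if 0 else cv2.resize(d[0][130:384,200:390],(300,400))]))
im,r,K,M=e
vv,uu=np.mgrid[0:384,0:512]
P=(np.stack([(uu-K[0,2])/K[0,0]*r,(vv-K[1,2])/K[1,1]*r,r],-1)@M[:3,:3].T+M[:3,3]).reshape(-1,3)
q=P[(r.ravel()>50)&(P[:,2]>85)&(P[:,2]<160)&(P[:,0]>490)&(P[:,0]<590)&(P[:,1]>-160)&(P[:,1]<-45)]
print(len(q),np.percentile(q,[5,50,95],axis=0).round(1).tolist())
q=P[(r.ravel()>50)&(P[:,2]>45)&(P[:,2]<85)&(P[:,0]>470)&(P[:,0]<500)&(P[:,1]>-215)&(P[:,1]<0)]
print('front edge z',np.percentile(q[:,2],[50,90,97]))
E
```

```text
t: 57.3
eef_pos: [462.1, 78.0, 208.6]
tcp_rot: [3.141, -0.0, 1.57]
ft_force: [1.3, 0.2, -0.5]
opening: 0.001
t: 58.1
eef_pos: [397.8, 267.3, 96.2]
tcp_rot: [-3.138, 0.002, 1.571]
ft_force: [0.0, 0.3, -0.1]
opening: 0.008
226 [[514.4, -154.3, 91.8], [517.3, -108.1, 98.5], [522.2, -56.9, 101.0]]
front edge z [59.44621538 60.74990934 61.38473722]
```

View pics/m13.png

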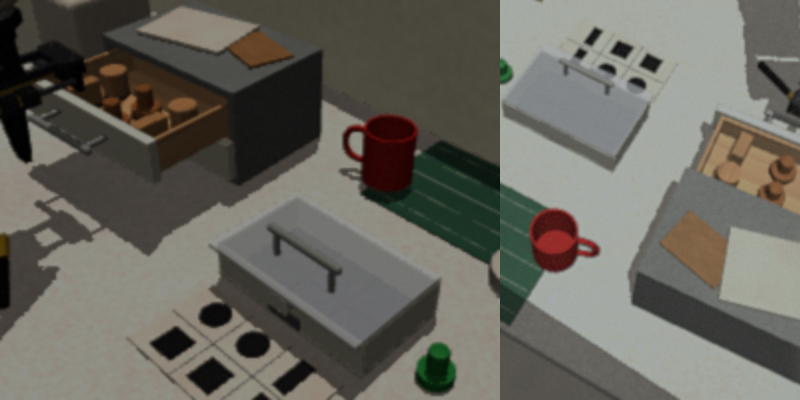

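Lid is shut: bar top at 101 mm and front edge at 60.7 mm, matching the closed height. Now I'll push the drawer home smoothly.

```bash
python3 -m pendant '[[[0,0,0.008,0,0],[0,0.001,0.014,0,0],[0,0.001,0.018,0,0],[0,0.001,0.022,0,0],[0,0.001,0.027,0,0],[0,0.002,0.034,0,0],[0,0.002,0.042,0,0],[0,0.003,0.051,0,0]]]'
python3 -m pendant '[[[0,0.001,0.01,0,0],[0,0.001,0.02,0,0],[0,0.002,0.03,0,0],[0,0.002,0.04,0,0],[0,0.003,0.05,0,0],[0,0.003,0.06,0,0],[0,0.004,0.07,0,0],[0,0.005,0.079,0,0]]]'
python3 -m pendant '[[[0,0,0.007,0,0],[0,0,0.013,0,0],[0,0,0.018,0,0],[0,0,0.022,0,0],[0,0,0.025,0,0],[0,0,0.027,0,0],[0,0,0.028,0,0],[0,0,0.028,0,0]]]'
```

```text
t: 59.0
eef_pos: [450.4, 270.5, 98.6]
tcp_rot: [-3.141, 0.0, 1.571]
ft_force: [-0.9, -0.6, -1.0]
opening: 0.002
t: 59.8
eef_pos: [529.8, 275.5, 98.6]
tcp_rot: [3.142, 0.0, 1.571]
ft_force: [-1.2, -1.0, 0.0]
opening: 0.006
t: 60.6
eef_pos: [557.0, 275.6, 98.7]
tcp_rot: [3.141, 0.0, 1.571]
ft_force: [-0.9, -0.9, 0.0]
opening: 0.007
```

```bash
python3 -m pendant '[[[0,0,0.001,0,0],[0,0,0.002,0,0],[0,0,0.003,0,0],[0,0,0.004,0,0],[0,0,0.005,0,0],[0,0,0.005,0,0],[0,0,0.005,0,0],[0,0,0.005,0,0]]]'
```

```text
t: 61.4
eef_pos: [560.7, 275.7, 98.6]
tcp_rot: [-3.139, 0.0, 1.571]
ft_force: [-7.3, 1.2, 3.7]
opening: 0.003
```

```bash
python3 -m pendant '[[[0,0,0.001,0,0],[0,0,0.002,0,0],[0,0,0.002,0,0],[0,0,0.002,0,0],[0,0,0.002,0,0],[0,0,0.002,0,0],[0,0,0.002,0,0],[0,0,0.002,0,0]]]'
python3 -m pendant '[[[0,0,-0.01,0,0],[0,0,-0.04,0,0],[0,0,-0.07,0,0],[0,0,-0.09,-0.02,0],[0,0,-0.09,-0.06,0],[0,0,-0.09,-0.1,0],[0,0,-0.09,-0.12,0],[0,0,-0.09,-0.12,0]]]'
python3 - <<'E'
from h import *
e=cam('side');d=cam('scene');save('fs',d)
cv2.imwrite('pics/m14.png',np.hstack([cv2.resize(e[0][70:384,90:400],(400,400)),cv2.resize(d[0][100:384,100:450],(400,400))]))
print(env.state()['ft_force'])
E
```

```text
t: 62.2
eef_pos: [560.8, 275.6, 98.5]
tcp_rot: [-3.135, 0.001, 1.571]
ft_force: [-16.4, 1.2, 7.9]
opening: 0.006
t: 63.0
eef_pos: [474.9, 276.0, 221.7]
tcp_rot: [3.136, -0.002, 1.571]
ft_force: [0.9, -0.6, -0.3]
opening: 0.005
[-0.49865736  0.13037703  0.04067536]
```

```bash
python3 - <<'E'
from h import *
a=load('scene0');d=cam('scene');e=cam('side')
for n,x in (('before',a),('after',d),('side',e)):
  im,r,K,M=x
  vv,uu=np.mgrid[0:384,0:512]
  P=(np.stack([(uu-K[0,2])/K[0,0]*r,(vv-K[1,2])/K[1,1]*r,r],-1)@M[:3,:3].T+M[:3,3]).reshape(-1,3)
  b=(r.ravel()>50)
  q=P[b&(P[:,2]>100)&(P[:,2]<125)&(P[:,0]>430)&(P[:,0]<600)&(P[:,1]>210)&(P[:,1]<345)];print(n,'drawer bar',len(q),np.median(q,0).round(1))
  q=P[b&(P[:,2]>132)&(P[:,2]<141)&(P[:,0]>460)&(P[:,0]<640)&(P[:,1]>150)&(P[:,1]<400)];print('  panel top',len(q),np.median(q,0).round(1))
  q=P[b&(P[:,2]>90)&(P[:,2]<120)&(P[:,0]>500)&(P[:,0]<600)&(P[:,1]>-160)&(P[:,1]<-45)];print('  lid bar',len(q),np.median(q,0).round(1) if len(q) else '')
  q=P[b&(P[:,2]>30)&(P[:,2]<50)&(P[:,0]>400)&(P[:,0]<700)&(P[:,1]>-420)&(P[:,1]<-240)]
  h=cv2.cvtColor(im,cv2.COLOR_BGR2HSV).reshape(-1,3)
  for c,lo,hi in (('green',50,80),('blue',105,125)):
    q=P[b&(h[:,0]>lo)&(h[:,0]<hi)&(h[:,1]>120)&(P[:,2]>30)&(P[:,2]<50)&(P[:,1]<-240)&(P[:,1]>-420)];print('  ',c,q.mean(0).round(1) if len(q) else '')
print(env.state()['t']); env.job_done()
E
```

```text
before drawer bar 273 [575.2 275.8 114.2]
  panel top 383 [612.8 282.  136. ]
  lid bar 119 [ 523.6 -109.2   97.4]
   green [ 551.9 -266.1   37.4]
   blue [ 650.3 -382.3   37.9]
after drawer bar 271 [577.6 275.8 113.9]
  panel top 282 [613.8 279.4 135.8]
  lid bar 144 [523.6 -97.7  97.7]
   green [ 551.9 -266.3   37.4]
   blue [ 649.5 -381.8   37.6]
side drawer bar 166 [572.2 270.6 114.2]
  panel top 346 [616.2 263.9 136.5]
  lid bar 220 [ 517.  -108.2   98.6]
   green [ 543.3 -273.5   38.8]
   blue [ 641.3 -388.3   39. ]
63.2
the job is handed in; nothing more can be done
```

I pulled the drawer out to its stop and opened the lid fully. The card showed that all four stamps in the case were wrong: two rounds where oblongs belong, and two oblongs where a square and a round belong. I stood those four and both brown knob stamps upright in the drawer. One knob stamp had been knocked about 5 cm aside during the run, so I measured it again before grasping. Then I pressed the lid shut and pushed the drawer home, handing in at 63 s.

**Last checks:**
- **Stamps:** all six were upright in the last picture taken before the drawer was closed.
- **Lid:** the bar top was at 101 mm and the front edge at 60.7 mm, the same as when shut at the start. I did not pull on it to test the catch. My first press slid off in front of the bar; the second met about 6 N at the catch, then 26 N at the shut height.
- **Drawer:** it held against a 16 N push without moving, and its bar reads 2.4 mm further in than at the start, when it was slightly ajar.
- **Look-alikes:** green and blue are where they were to within 1 mm. The mug, sponge, tape and ink pad I judged only by eye in earlier pictures.
- **Not seen:** the picture limit blocked the final view, so the closing checks on the drawer, lid and look-alikes are depth measurements only.
- **Disagreement:** the scene and side cameras differed by about 5 to 9 mm. I relied on the wrist camera for grasping.

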